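Press a tin shut with one turn of the lid press's handwheel

TASK

Close the spice-rub tin whose lid still stands up: set it down in the round nest of the lid press's slide, let go, and push the slide in by its knob until it is fully home under the ram. Then take the red handle lightly and turn the handwheel steadily through exactly one stroke, its top going away from the robot as the yellow arrow shows: the ram presses the lid home and comes back up, and the stroke is over when the spring plunger drops into the notch of the index disc again (the wheel has free play on its shaft, so go by feel and by the plunger, and do not turn past it). Let go with the tin left closed under the ram; do not squeeze the thin tin or ram the slide, and leave the other things alone.

Things in the scene. Friction and masses are not known exactly. Their poses are not given: they have to be found in the camera images.
- press: Bench lid press, fixed: grey base 250 x 130 x 19 mm (180 mm to -x, 70 mm to +x of the origin), two grey cheeks 223 mm high, a crankshaft through them, blue handwheel on the -y side, steel index disc (80 mm) and spring plunger on the +y side. Origin: on the counter below the ram's axis; x points to the back of the press, away from its slide's knob; y along the crankshaft, to the index disc.
- shaft (a point): Centre of the circle in which the middle of the handle travels: on the wheel's axis (the press's y axis), 187 mm above the counter and 167 mm to -y of the press's origin.
- wheel (a joint): Handwheel angle, rad, -0.25 to 0.25 at the start; grows as its top goes to the press's +x, does not wrap. Wheel 171 mm across, outer face 54 mm from the middle of the handle. Loose on the crankshaft: from the start it turns 3 to 66 degrees (hidden) almost freely before its dog takes the crankshaft along, so it must go one revolution plus this play. Left alone, it stays where it is.
- handle (a point): Middle of the red handle: round bar, 24 mm across, 88 mm long, level, parallel to the wheel's axis, out to -y. It spins on its spindle: pinch it from above and keep the tool pointing down all the way round. Circle of 65 mm radius about shaft (122 to 252 mm high); at the start near the top on the robot's side. Grip it with 20 to 35 N, not over 45 N.
- plunger (a joint): Lift in m of the spring plunger on the index disc: 0 in the notch (crankshaft at top dead centre, as at the start and after a full stroke), about 0.003 riding on the disc. It centres and holds the crankshaft.
- plunger_knob (a point): Top of the plunger's yellow knob (20 mm across), 291 mm high when down. Forces at the handle: free play 1 to 2 N, leaving the notch 14 N, running 2 to 8 N, closing the lid about 10 N. At the end of the stroke the crankshaft snaps up to 9 degrees ahead of the wheel into the notch and the drag falls to 1 or 2 N; some 9 degrees later it rises to 14 N, and past that the plunger is out again.
- platen (a point): Centre of the underside of the ram's white round platen (54 mm across), 115 mm above the counter at the top of the stroke, 89 mm at the bottom.
- slide (a joint): How far in m the aluminium slide is pushed in along the press's +x: 0 to 0.02 at the start, 0.120 when fully home at its hard stop, nest under the ram. It drags with about 3 N and weighs 0.7 kg. Plate 110 x 76 x 14 mm, top 35 mm above the counter.
- slide_knob (a point): Top centre of the slide's upright black knob, 18 mm across and 32 mm high, its top 64 mm above the counter; 68 mm to -x of the nest's centre, moves with the slide. It can be pushed from its -x side with closed fingers.
- nest (a point): Centre of the floor of the round recess in the slide, 27 mm above the counter: 59 mm across, 8 mm deep, chamfered by 2 mm. Nothing overhangs it while the slide is out.
- tin: The tin to close: dark red with steel rims, 56 mm across, body 58 mm high, 0.15 to 0.31 kg, on the counter. Origin: centre of its underside, z up. Thin sheet: grip its sides with 10 to 35 N, not over 50 N. No paper band.
- tin_lid (a joint): How far in m its steel lid (52 mm across) is pressed in: 0 at the start, standing 5 mm off the rim (top 67 mm above the tin's underside, a brass-coloured plug showing), 0.005 when flat on the rim (top at 62 mm). Stiff: about 50 N.
- done_tin: A finished tin of the same size, 62 mm high, lid flush, with a brown paper band. Leave it.
- meal_box: White closed meal box, 150 x 165 x 70 mm. Leave it. Origin: centre of its underside.
- jar: Amber glass jar with white cap, 60 mm across, 85 mm high. Leave it. Origin: centre of its underside.
Not all that is in view belongs to the job. Leave any blue or green look-alike of the tin alone.

How it is judged:
By the outcome, as a careful person would: the job done as asked, in the order asked, and still so for the second after the job is handed in, with the robot touching nothing.
It also fails if it takes over 72 s, if anything falls off the work surface, if the arm or the gripper's body presses on something with over 40 N, if the wrist force passes 120 N, or if a joint passes its speed limit or range.

ROBOT

A 6-joint arm with a two-finger parallel gripper is mounted at the origin on the work surface. World frame = base frame: x ahead of the robot, y to its left, z up, the work surface at z = 0. Lengths are in m, angles in rad, forces in N, time in s.
With the tool pointing down it reaches from about 0.325 to 0.85 m from the base axis. Payload 4.4 kg.
Tool frame: the origin (TCP) lies at the very end of the fingers, on their centre line; the grasp point (between the pads) lies arm.pinch_z behind it (arm.pinch_z is the distance from the TCP to the grasp point, in m); z points along the fingers, y is the direction in which the jaws open and shut (so a half turn about z gives the same grasp; the last joint's range is limited). The gripper opens to 94 mm and grips with 3 to 60 N. Pads are 16 mm wide; open, the fingers measure 119 mm over their backs; the gripper's body (75 mm by 177 mm) begins 78 mm behind the grasp point.
Start: joints at [1.075, 0.207, 1.542, -0, 1.393, -0.15], TCP at [0.195, 0.541, 0.205] pointing down, gripper open.
Joint ranges: [-2.73, 2.73], [-0.86, 2.22], [0.23, 2.46], [-1.11, 4.25], [0.08, 2.63], [-2.82, 2.82]. Speed limits (rad/s): [2.79, 2.79, 3.14, 3.14, 3.14, 3.14].

INTERFACE

Orientations are given as a unit quaternion [w, x, y, z].
In Python, from rig import arm gives the robot as it stands.
- The arm moves only by the tool step_arm, never from a script. Its argument "steps" is a list of rows, each a list of 3 entries, a list of its own where there are three numbers: the shift along the tool's x, y, z in cm, then the turn, a rotation vector about the tool's x, y, z in degrees, then the closure in counts, from 0 (fully open) to 255 (shut). In form: [[[tx, ty, tz], [wx, wy, wz], gripper], ...]. A call has 1 to 20 rows; each row is the pose to reach, as a shift and turn from the pose commanded when the call began, along the tool's axes at that moment; what a row does not reach only later rows make up. A row lasts 1/10 s, in which the tool goes at most 50 mm and 8.59 degrees, less where a joint would pass 70% of its speed; a pose out of reach is approached as far as the arm can. A call with a gripper value outside its range is refused whole. The fingers move at their own pace and stop on an object; "force" is the grip in N (left out, the last holds). Time passes only in rows, so rows that repeat a pose let the fingers close. It gives the time, the measured TCP pose, the force and the opening at its end, in the units of the state.
- arm.state(): the state, without advancing time (a new reading comes with each control period).
- arm.get_image(name): name is "scene" or "top" or "wrist"; returns the picture (480x640x3 uint8, red, green, blue); there is no depth.
- arm.camera_model(name): a dict with "fx", "fy", "cx", "cy" (pixels), "D" ([k1, k2, p1, p2, k3] as OpenCV has them; the pictures are not rectified), "cam_to_world" (4x4, takes a point from camera to world coordinates). Camera axes: x right, y up, looking along -z (the intrinsics and any distortion apply to the point x, -y, -z); pixel columns grow to the right and rows downward; lengths in m; the calibration is good to about 2 mm. A picture is of the moment at which its call begins: read the wrist's pose just before it. camera_model takes no time and is no camera call; for the wrist camera it gives the pose at the moment of the call.
- arm.hand_in(): hands the job in, once; it reports no verdict.
The state is a dict: "t": time; "joint_positions": joint angles; "dq": joint speeds; "joint_efforts": joint torques, N m; "tcp_pos": TCP position; "orientation": TCP orientation; "force": force on the tool from outside, world axes, zero at the start; "wrist_torque": the same for the moment, N m; "gripper_width": finger opening in m.
Only numpy, scipy, OpenCV 4.12 (cv2) and the standard library are available. Lean on these libraries where they do the work, as an engineer would, in place of code of your own. Each camera call takes 0.05 s, during which the arm holds its last target. There are 200 camera calls.

## Working session

There is one attempt and no reset: what is moved stays moved. The work goes in short steps, Python scripts to look and compute and a tool call to move; the robot and the scene stay as the last step left them, time stands still between calls to the robot, and variables do not carry over. Pictures are saved under pics/ and viewed, about 8 in all and at most 12, crops included, and the job is handed in when it is done.

Besides the shell and the picture viewer there is one more tool, called after "Emit:" as name([rows], argument=value, ...), one row to a line, values as JSON. step_arm: Moves the arm, as the interface text tells. Its arguments: {"type":"object","properties":{"steps":{"type":"array"},"force":{"type":"number"}},"required":["steps"]}

```bash
ls; mkdir -p pics; cat > h.py <<'E'
import numpy as np, cv2
from rig import arm
def save(n,f):
    im=arm.get_image(n); cv2.imwrite(f,im[:,:,::-1]); return im
def ray(m,u,v):
    K=np.array([[m["fx"],0,m["cx"]],[0,m["fy"],m["cy"]],[0,0,1.]])
    p=cv2.undistortPoints(np.array([[[u,v]]],float),K,np.array(m["D"],float))[0,0]
    T=np.array(m["cam_to_world"]); d=T[:3,:3]@np.array([p[0],-p[1],-1.]); return T[:3,3],d/np.linalg.norm(d)
def onz(m,u,v,z):
    o,d=ray(m,u,v); return o+d*(z-o[2])/d[2]
def two(m1,p1,m2,p2):
    o1,d1=ray(m1,*p1);o2,d2=ray(m2,*p2)
    s=np.linalg.lstsq(np.c_[d1,-d2],o2-o1,rcond=None)[0]
    a=o1+s[0]*d1;b=o2+s[1]*d2; return (a+b)/2,np.linalg.norm(a-b)
def proj(m,P):
    T=np.linalg.inv(np.array(m["cam_to_world"])); c=T[:3,:3]@np.array(P)+T[:3,3]; c=c*[1,-1,-1]
    K=np.array([[m["fx"],0,m["cx"]],[0,m["fy"],m["cy"]],[0,0,1.]])
    return cv2.projectPoints(c.reshape(1,1,3),np.zeros(3),np.zeros(3),K,np.array(m["D"],float))[0].ravel()
E
python3 - <<'E'
from h import *
for n in("scene","top"):
    save(n,f"pics/{n}0.png"); m=arm.camera_model(n); print(n,m["fx"],m["D"],np.round(m["cam_to_world"],3).tolist())
np.save("m.npy",{n:arm.camera_model(n) for n in("scene","top")},allow_pickle=True)
print(arm.state(),arm.pinch_z)
E
```

```text
pics
scene 445.2264952862741 [-0.07115801  0.          0.          0.          0.        ] [[0.108, -0.526, 0.843, 1.399], [0.994, 0.058, -0.091, -0.016], [-0.001, 0.848, 0.53, 0.717], [0.0, 0.0, 0.0, 1.0]]
top 529.0421740790415 [-0.01087778  0.          0.          0.          0.        ] [[-0.029, 0.993, -0.116, 0.391], [-1.0, -0.03, -0.003, 0.057], [-0.007, 0.115, 0.993, 1.623], [0.0, 0.0, 0.0, 1.0]]
{'t': 0.1, 'joint_positions': array([ 1.07451057e+00,  2.07348751e-01,  1.54276434e+00, -9.91811769e-06,
        1.39349522e+00, -1.50507404e-01]), 'dq': array([-0.0005147 , -0.00060081, -0.00447403, -0.00026995, -0.00096306,
        0.00077535]), 'joint_efforts': array([ 2.74536196e-04, -3.71868682e+01, -2.82290500e+01,  6.99199364e-02,
        3.12704535e-02, -7.87112072e-05]), 'tcp_pos': array([0.19456083, 0.54033031, 0.20442116]), 'orientation': array([-3.15650210e-04,  1.72028212e-01,  9.85091508e-01, -9.57137945e-04]), 'force': array([ 0.5955882 , -0.51493656,  0.91351872]), 'wrist_torque': array([0.05303717, 0.00018071, 0.02175046]), 'gripper_width': 0.09373363410280973} 0.0188
```

View pics/scene0.png

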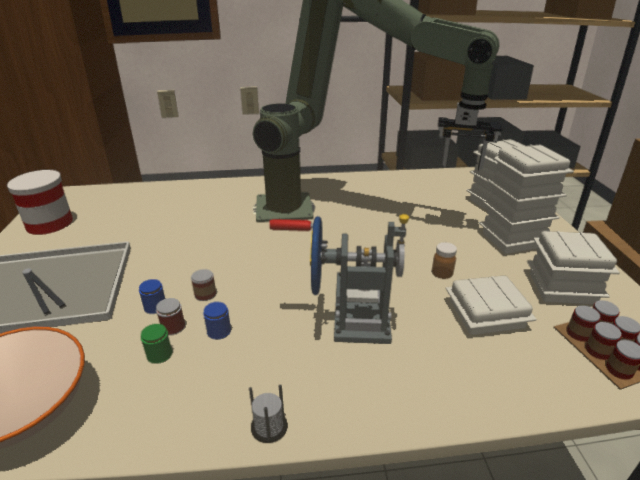

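View pics/top0.png

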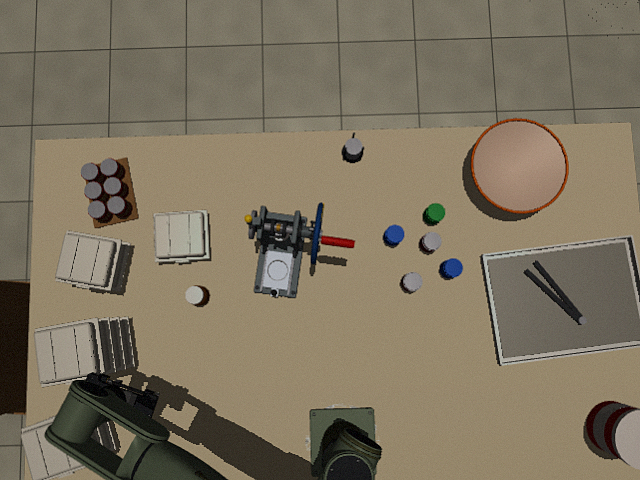

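The candidates in the scene view are: dark red tins at (170,316) and (203,284), blue at (151,296) and (217,320), green at (155,343), the steel tin in the wire stand at (268,415), and a tray of six at (605,335). The two loose red ones are the real choice, so I'll crop in close.

```bash
python3 - <<'E'
from h import *
s=cv2.imread("pics/scene0.png");t=cv2.imread("pics/top0.png")
a=cv2.resize(s[260:360,130:245],None,fx=3.4,fy=3.4,interpolation=cv2.INTER_CUBIC)
b=cv2.resize(t[195:305,235:365],None,fx=3.0,fy=3.0,interpolation=cv2.INTER_CUBIC)
c=np.zeros((max(a.shape[0],b.shape[0]),a.shape[1]+b.shape[1],3),np.uint8)
c[:a.shape[0],:a.shape[1]]=a;c[:b.shape[0],a.shape[1]:]=b
print(a.shape,b.shape);cv2.imwrite("pics/crop1.png",c)
E
```

```text
(340, 391, 3) (330, 390, 3)
```

View pics/crop1.png

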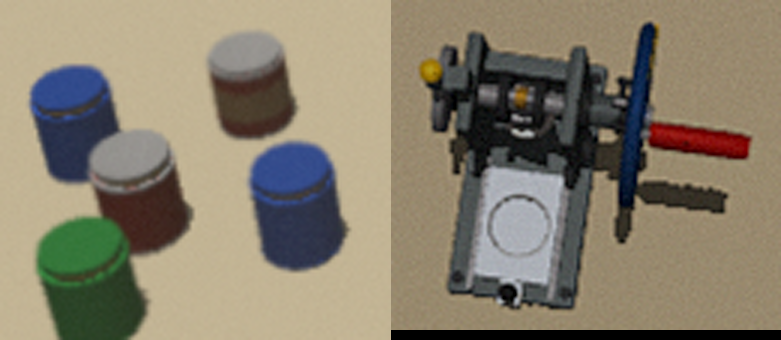

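Left half of the crop: the tin at scene (170,316) has a raised lid and no band, so it's the target. The one at (203,284) has a brown paper band, so it's the finished one. Right half: nest at top (278,270), slide knob at (274,293), plunger knob at (248,218), red handle from (322,240) to (354,244).

```bash
python3 - <<'E'
from h import *
M=np.load("m.npy",allow_pickle=True).item();mt,ms=M["top"],M["scene"]
t=cv2.imread("pics/top0.png");s=cv2.imread("pics/scene0.png")
def blob(im,f,box):
    x0,y0,x1,y1=box;h=cv2.cvtColor(im[y0:y1,x0:x1],cv2.COLOR_BGR2HSV).astype(int)
    k=f(h[...,0],h[...,1],h[...,2]).astype(np.uint8)
    n,l,st,c=cv2.connectedComponentsWithStats(k);i=1+np.argmax(st[1:,4]);pts=np.argwhere(l==i)[:,::-1]+[x0,y0]
    return c[i]+[x0,y0],st[i],pts
grey=lambda h,s,v:(s<45)&(v>100)
red=lambda h,s,v:((h<8)|(h>172))&(s>150)&(v>80)
yel=lambda h,s,v:(h>18)&(h<32)&(s>170)&(v>110)
P={}
for nm,bt,bs,z in(("tin",(418,228,445,256),(150,292,192,320),.067),("done",(398,268,425,296),(185,265,222,292),.062)):
    a,b=blob(t,grey,bt),blob(s,grey,bs);print(nm,a[0],a[1],b[0],b[1],onz(mt,*a[0],z),onz(ms,*b[0],z),two(mt,a[0],ms,b[0]))
a=blob(t,yel,(235,205,262,232));b=blob(s,yel,(390,205,420,228));print("knob",a[0],a[1],b[0],b[1],two(mt,a[0],ms,b[0]))
a=blob(t,red,(310,225,365,255));b=blob(s,red,(260,212,320,235));print("handle",a[0],a[1],b[0],b[1],two(mt,a[0],ms,b[0]))
for im,m,q in((t,mt,a[2]),(s,ms,b[2])):
    r=cv2.minAreaRect(q.astype(np.float32));print(r)
print("nest",onz(mt,277.7,270,.035),"sknob",onz(mt,274,292.5,.064))
for nm,c,r in(("bl",(394,235),0),("bl2",(451,268),0),("gr",(434,213),0)): print(nm,onz(mt,*c,.065))
# wheel edge, ellipse of blue in top
blue=lambda h,s,v:(h>100)&(h<125)&(s>120)
a=blob(t,blue,(300,195,335,270));print("wheel",cv2.minAreaRect(a[2].astype(np.float32)),a[0])
E
```

```text
tin [432.31746032 240.25396825] [  6   4  18  18 252] [167.         305.92063492] [  1   6  30  19 315] [ 0.58430126 -0.28279627  0.067     ] [ 0.58928873 -0.28201792  0.067     ] (array([ 0.58474713, -0.28355113,  0.06335839]), np.float64(8.14563078771661e-05))
done [412.74733096 280.90747331] [  5   4  20  19 281] [201.61065574 275.47131148] [  6   4  23  14 244] [ 0.46597393 -0.21971063  0.062     ] [ 0.47066784 -0.21816958  0.062     ] (array([ 0.4660738 , -0.21971893,  0.05882203]), np.float64(0.0010988435487731781))
knob [247.75609756 218.        ] [10 10  7  7 41] [403.72222222 216.97222222] [10 10  9  5 36] (array([0.62870391, 0.23471693, 0.28660728]), np.float64(0.0008329346290946714))
handle [337.19246862 241.06694561] [ 11  11  34  11 239] [289.66931217 223.81746032] [ 10   7  41  11 378] (array([0.56682524, 0.00584019, 0.25021341]), np.float64(0.00011238145733246908))
((337.3083801269531, 241.09701538085938), (33.360660552978516, 7.665009021759033), 6.842772960662842)
((289.8764343261719, 223.84246826171875), (40.04912185668945, 9.686501502990723), 2.4895529747009277)
nest [0.51202154 0.17967751 0.035     ] sknob [0.44386255 0.18970611 0.064     ]
bl [ 0.60367345 -0.17035571  0.065     ]
bl2 [ 0.50048717 -0.33380469  0.065     ]
gr [ 0.66634725 -0.29273149  0.065     ]
wheel ((316.0414733886719, 232.9388885498047), (6.5421037673950195, 60.66313934326172), 7.594643592834473) [316.04938272 234.48765432]
```

```bash
cat >> h.py <<'E'
from scipy.spatial.transform import Rotation as Rn
def to(p,yaw=None,cmd=None):
    """tool-frame shift (cm) and turn (deg) from the present pose to world p, tool down with jaw axis at world angle yaw (deg)"""
    s=arm.state();q=s["orientation"];R=Rn.from_quat(np.r_[q[1:],q[0]])
    d=R.inv().apply(np.array(p)-s["tcp_pos"])*100
    if yaw is None: w=np.zeros(3)
    else:
        a=np.radians(yaw);y=np.array([np.cos(a),np.sin(a),0]);z=np.array([0,0,-1.]);x=np.cross(y,z)
        w=(R.inv()*Rn.from_matrix(np.c_[x,y,z])).as_rotvec(degrees=True)
    print("shift",np.round(d,2),"turn",np.round(w,2),"t",round(s["t"],2),"tcp",np.round(s["tcp_pos"],4),"F",np.round(s["force"],1),"w",round(s["gripper_width"],4)); return d,w
E
python3 -c "
from h import *
to((.44,.17,.34),82.5)"
```

```text
shift [-35.64 -26.55 -13.52] turn [ -0.11  -0.03 -12.31] t 0.1 tcp [0.1946 0.5403 0.2044] F [ 0.6 -0.5  0.9] w 0.0937
```

Emit:
step_arm([
  [[-35.6, -26.5, -13.5], [0, 0, -12.3], 0],
  [[-35.6, -26.5, -13.5], [0, 0, -12.3], 0],
  [[-35.6, -26.5, -13.5], [0, 0, -12.3], 0],
  [[-35.6, -26.5, -13.5], [0, 0, -12.3], 0],
  [[-35.6, -26.5, -13.5], [0, 0, -12.3], 0],
  [[-35.6, -26.5, -13.5], [0, 0, -12.3], 0],
  [[-35.6, -26.5, -13.5], [0, 0, -12.3], 0],
  [[-35.6, -26.5, -13.5], [0, 0, -12.3], 0],
  [[-35.6, -26.5, -13.5], [0, 0, -12.3], 0],
  [[-35.6, -26.5, -13.5], [0, 0, -12.3], 0],
  [[-35.6, -26.5, -13.5], [0, 0, -12.3], 0],
  [[-35.6, -26.5, -13.5], [0, 0, -12.3], 0],
  [[-35.6, -26.5, -13.5], [0, 0, -12.3], 0],
])

```text
t: 1.4
tcp_pos: [0.4387, 0.1723, 0.3395]
orientation: [-0.001, 0.064, 0.998, 0.0]
force: [0.2, 0.5, 0.7]
gripper_width: 0.0941
```

```bash
python3 - <<'E'
from h import *
m=arm.camera_model("wrist");im=save("wrist","pics/w1.png");np.save("mw1.npy",m,allow_pickle=True)
print(m["fx"],m["D"],np.round(m["cam_to_world"],3).tolist());to((.585,-.283,.2),82.5)
for P in((.512,.18,.035),(.444,.19,.064),(.567,.006,.25)): print(proj(m,P))
E
```

```text
373.653760666052 [-0.05421798  0.          0.          0.          0.        ] [[0.128, -0.952, -0.278, 0.357], [0.992, 0.122, 0.036, 0.182], [-0.0, -0.281, 0.96, 0.519], [0.0, 0.0, 0.0, 1.0]]
shift [-20.37 -43.28  13.93] turn [-0.   -0.1   0.14] t 1.45 tcp [0.4388 0.1724 0.3396] F [-0.4  0.6  0.3] w 0.0939
[334.50417867 248.92623309]
[336.81184371 202.92480814]
[153.99327763 405.28474142]
```

View pics/w1.png

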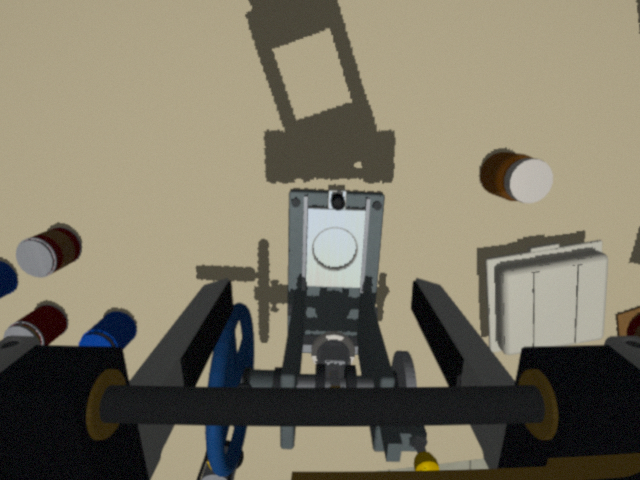

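The wrist view shows the nest circle at (334,248), the slide knob at (337,201), the base's near edge at row 190 and the slide plate from (307,205) to (363,288). This agrees with the top view, so I'll refine the press yaw and nest from it.

```bash
python3 - <<'E'
from h import *
m=np.load("mw1.npy",allow_pickle=True).item();im=cv2.imread("pics/w1.png");g=cv2.cvtColor(im,cv2.COLOR_BGR2GRAY);hsv=cv2.cvtColor(im,cv2.COLOR_BGR2HSV)
# plate edges: bright/unsat rows 215..280
def edge(rows,lo,hi,sgn,z):
    P=[]
    for r in rows:
        d=np.gradient(cv2.GaussianBlur(g,(3,3),0)[r].astype(float))*sgn
        c=lo+np.argmax(d[lo:hi]); a,b,e=d[c-1],d[c],d[c+1];c2=c+.5*(a-e)/(a-2*b+e+1e-9)
        P.append(onz(m,c2,r,z)[:2])
    P=np.array(P);vx,vy,x0,y0=cv2.fitLine(P.astype(np.float32),cv2.DIST_HUBER,0,.001,.001).ravel()
    if vx<0:vx,vy=-vx,-vy
    return np.degrees(np.arctan2(vy,vx)),y0-vy/vx*(x0-.5)
print("plate",edge(range(212,284),300,314,1,.035),edge(range(212,284),358,370,-1,.035))
print("base",edge(range(215,285),282,296,-1,.019),edge(range(215,285),376,392,1,.019))
# nest circle
d=cv2.adaptiveThreshold(g,255,cv2.ADAPTIVE_THRESH_MEAN_C,cv2.THRESH_BINARY_INV,15,6)[218:282,310:360]
ps=np.argwhere(d>0)[:,::-1]+[310,218];W=np.array([onz(m,*p,.035)[:2] for p in ps]);r=np.linalg.norm(W-[.512,.18],axis=1)
W=W[(r>.024)&(r<.036)]
for _ in range(4):
    s=np.linalg.lstsq(np.c_[2*W,np.ones(len(W))],(W**2).sum(1),rcond=None)[0];R=np.sqrt(s[2]+s[:2]@s[:2]);e=abs(np.linalg.norm(W-s[:2],axis=1)-R);W=W[e<max(.0015,np.percentile(e,90))]
print("nest",s[:2],R,len(W))
k=(g[190:215,328:346]<50).astype(np.uint8);n,l,st,c=cv2.connectedComponentsWithStats(k);i=1+np.argmax(st[1:,4]);print(st[i],c[i]+[328,190],onz(m,*(c[i]+[328,190]),.06))
E
```

```text
plate (np.float32(-9.831069), np.float32(0.14408846)) (np.float32(-11.74944), np.float32(0.22281624))
base (np.float32(-9.402928), np.float32(0.115935065)) (np.float32(-9.652832), np.float32(0.2476256))
nest [0.51082995 0.17999706] 0.029730489172736792 288
[  4   3  12  16 152] [337.36184211 200.81578947] [0.44221407 0.19105405 0.06      ]
```

Press yaw is about -9.5° and the nest is at (0.511, 0.180). Next stop is above the tin.

Emit:
step_arm([
  [[-14.6, -45.0, 0], [0, 0, 2], 0],
  [[-14.6, -45.0, 0], [0, 0, 2], 0],
  [[-14.6, -45.0, 0], [0, 0, 2], 0],
  [[-14.6, -45.0, 0], [0, 0, 2], 0],
  [[-14.6, -45.0, 0], [0, 0, 2], 0],
  [[-14.6, -45.0, 0], [0, 0, 2], 0],
  [[-14.6, -45.0, 0], [0, 0, 2], 0],
  [[-14.6, -45.0, 10], [0, 0, 2], 0],
  [[-14.6, -45.0, 10], [0, 0, 2], 0],
  [[-14.6, -45.0, 10], [0, 0, 2], 0],
  [[-14.6, -45.0, 10], [0, 0, 2], 0],
  [[-14.6, -45.0, 10], [0, 0, 2], 0],
  [[-14.6, -45.0, 10], [0, 0, 2], 0],
  [[-14.6, -45.0, 10], [0, 0, 2], 0],
])

```text
t: 2.85
tcp_pos: [0.5271, -0.293, 0.2427]
orientation: [0.002, 0.082, 0.997, -0.001]
force: [-0.3, -0.1, 0.1]
gripper_width: 0.0943
```

```bash
python3 - <<'E'
from h import *
m=arm.camera_model("wrist");im=save("wrist","pics/w2.png");np.save("mw2.npy",m,allow_pickle=True)
to((.585,-.283,.2),80.5); print(np.round(m["cam_to_world"],3).tolist())
for P in((.585,-.283,.067),(.613,-.283,.067)): print(proj(m,P))
E
```

```text
shift [-5.54  1.94  4.29] turn [-0.08  0.19  0.12] t 2.9 tcp [ 0.527  -0.2931  0.2427] F [-0.1 -0.3 -0.1] w 0.0943
[[0.162, -0.946, -0.282, 0.445], [0.987, 0.155, 0.048, -0.28], [-0.001, -0.286, 0.958, 0.422], [0.0, 0.0, 0.0, 1.0]]
[341.14496408 271.22674509]
[345.10105778 296.07803097]
```

View pics/w2.png

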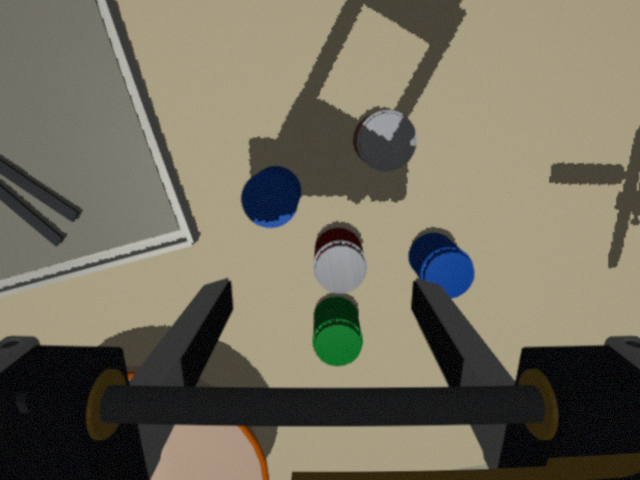

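The wrist view shows the target's bright lid at (340,267), with green at (338,340), blue at (447,272) and (271,196), and the done tin at (386,139).

```bash
python3 - <<'E'
from h import *
m=np.load("mw2.npy",allow_pickle=True).item();im=cv2.imread("pics/w2.png");h=cv2.cvtColor(im,cv2.COLOR_BGR2HSV)
k=((h[...,1]<60)&(h[...,2]>120)).astype(np.uint8)[225:305,300:380];n,l,st,c=cv2.connectedComponentsWithStats(k);i=1+np.argmax(st[1:,4])
ct=max(cv2.findContours((l==i).astype(np.uint8),cv2.RETR_EXTERNAL,cv2.CHAIN_APPROX_NONE)[0],key=len);e=cv2.fitEllipse(cv2.convexHull(ct));print(st[i],c[i]+[300,225],e)
p=onz(m,e[0][0]+300,e[0][1]+225,.067);print(p)
lo=onz(m,e[0][0]+300-e[1][0]/2,e[0][1]+225,.067);print("rad",np.linalg.norm(lo-p))
to((p[0],p[1],.11),80.5);to((p[0],p[1],.020),80.5)
E
```

```text
Traceback (most recent call last):
cv2.error: OpenCV(4.12.0) /io/opencv/modules/imgproc/src/shapedescr.cpp:361: error: (-201:Incorrect size of input array) There should be at least 5 points to fit the ellipse in function 'fitEllipseNoDirect'
```

```bash
python3 - <<'E'
from h import *
m=np.load("mw2.npy",allow_pickle=True).item();im=cv2.imread("pics/w2.png");h=cv2.cvtColor(im,cv2.COLOR_BGR2HSV)
print(h[267,340],h[260,300],h[245,340])
k=((h[...,1]<40)&(h[...,2]>90)).astype(np.uint8)[225:305,300:380];n,l,st,c=cv2.connectedComponentsWithStats(k);i=1+np.argmax(st[1:,4])
p0=c[i]+[300,225];print(st[i],p0)
p=onz(m,*p0,.067);print(p)
to((p[0],p[1],.11),80.5);to((p[0],p[1],.020),80.5)
E
```

```text
[105   7 151] [ 24  57 169] [168  17  77]
[  12   17   56   52 2119] [339.53657386 268.476168  ]
[ 0.58178281 -0.28417051  0.067     ]
shift [-5.21  1.79 13.29] turn [-0.08  0.19  0.12] t 2.9 tcp [ 0.527  -0.2931  0.2427] F [-0.1 -0.3 -0.1] w 0.0943
shift [-5.18  1.8  22.29] turn [-0.08  0.19  0.12] t 2.9 tcp [ 0.527  -0.2931  0.2427] F [-0.1 -0.3 -0.1] w 0.0943
```

Emit:
step_arm([
  [[-5.3, 1.8, 4], [0, 0, 0], 0],
  [[-5.3, 1.8, 4], [0, 0, 0], 0],
  [[-5.3, 1.8, 10], [0, 0, 0], 0],
  [[-5.3, 1.8, 13], [0, 0, 0], 0],
  [[-5.3, 1.8, 13.5], [0, 0, 0], 0],
  [[-5.3, 1.8, 13.5], [0, 0, 0], 0],
  [[-5.3, 1.8, 13.5], [0, 0, 0], 0],
])

```text
t: 3.6
tcp_pos: [0.5832, -0.2862, 0.109]
orientation: [0.002, 0.083, 0.997, -0.001]
force: [0.6, -0.3, 1.1]
gripper_width: 0.094
```

```bash
python3 - <<'E'
from h import *
to((.583,-.284,.020),80.5)
E
```

```text
shift [0.1  0.23 8.9 ] turn [-0.13  0.29  0.01] t 3.6 tcp [ 0.5832 -0.2862  0.109 ] F [ 0.6 -0.3  1.1] w 0.094
```

Descend, close at 18 N.

Emit:
step_arm([
  [[0, 0.2, 3], [0, 0, 0], 0],
  [[0, 0.2, 6], [0, 0, 0], 0],
  [[0, 0.2, 8], [0, 0, 0], 0],
  [[0, 0.2, 8.9], [0, 0, 0], 0],
  [[0, 0.2, 8.9], [0, 0, 0], 40],
  [[0, 0.2, 8.9], [0, 0, 0], 80],
  [[0, 0.2, 8.9], [0, 0, 0], 110],
  [[0, 0.2, 8.9], [0, 0, 0], 130],
  [[0, 0.2, 8.9], [0, 0, 0], 150],
  [[0, 0.2, 8.9], [0, 0, 0], 150],
  [[0, 0.2, 8.9], [0, 0, 0], 150],
], force=20)

```text
t: 4.7
tcp_pos: [0.582, -0.2835, 0.0173]
orientation: [0.001, 0.083, 0.997, -0.0]
force: [0.1, 0.6, 4.8]
gripper_width: 0.0558
```

```bash
python3 - <<'E'
from h import *
to((.583,-.284,.22),80.5);to((.511,.180,.22),80.5)
E
```

```text
shift [ -0.13  -0.04 -20.27] turn [-0.02  0.06 -0.01] t 4.7 tcp [ 0.582  -0.2835  0.0173] F [0.1 0.6 4.8] w 0.0558
shift [ 14.64  44.53 -20.3 ] turn [-0.02  0.06 -0.01] t 4.7 tcp [ 0.582  -0.2835  0.0173] F [0.1 0.6 4.8] w 0.0558
```

Emit:
step_arm([
  [[0, 0, -1], [0, 0, 0], 150],
  [[0, 0, -3], [0, 0, 0], 150],
  [[0, 0, -6], [0, 0, 0], 150],
  [[0, 0, -10], [0, 0, 0], 150],
  [[0, 0, -14], [0, 0, 0], 150],
  [[0, 0, -18], [0, 0, 0], 150],
  [[0, 0, -22], [0, 0, 0], 150],
  [[0, 0, -25], [0, 0, 0], 150],
  [[0, 0, -27], [0, 0, 0], 150],
  [[0, 0, -28], [0, 0, 0], 150],
  [[0, 0, -28], [0, 0, 0], 150],
], force=20)

```text
t: 5.8
tcp_pos: [0.5818, -0.2835, 0.2976]
orientation: [0.001, 0.083, 0.997, -0.001]
force: [0.8, 0.0, -3.4]
gripper_width: 0.0559
```

Emit:
step_arm([
  [[0.5, 1.5, 0], [0, 0, 0], 150],
  [[1.6, 4.5, 0], [0, 0, 0], 150],
  [[2.9, 8.5, 0], [0, 0, 0], 150],
  [[4.2, 12.5, 0], [0, 0, 0], 150],
  [[5.5, 16.5, 0], [0, 0, 0], 150],
  [[6.8, 20.5, 0], [0, 0, 0], 150],
  [[8.1, 24.5, 0], [0, 0, 0], 150],
  [[9.4, 28.5, 0], [0, 0, 0], 150],
  [[10.7, 32.5, 0], [0, 0, 0], 150],
  [[12.0, 36.5, 0], [0, 0, 0], 150],
  [[13.2, 40.0, 0], [0, 0, 0], 150],
  [[14.1, 43.0, 0], [0, 0, 0], 150],
  [[14.6, 44.5, 0], [0, 0, 0], 150],
  [[14.6, 44.5, 0], [0, 0, 0], 150],
  [[14.6, 44.5, 0], [0, 0, 0], 150],
])

```text
t: 7.3
tcp_pos: [0.5105, 0.179, 0.2955]
orientation: [-0.001, 0.083, 0.997, -0.001]
force: [-0.0, 0.4, -2.9]
gripper_width: 0.0558
```

```bash
python3 - <<'E'
from h import *
m=arm.camera_model("wrist");im=save("wrist","pics/w3.png");np.save("mw3.npy",m,allow_pickle=True)
to((.511,.18,.12),80.5)
h=cv2.cvtColor(im,cv2.COLOR_RGB2HSV)
s=arm.state();print(proj(m,s["tcp_pos"]+[0,0,.067-.0173]))
E
```

```text
shift [-0.    0.17 17.58] turn [-0.08 -0.05 -0.07] t 7.35 tcp [0.5109 0.1786 0.2958] F [-0.3 -0.8 -2.3] w 0.0558
[321.29230016 348.80992964]
```

View pics/w3.png

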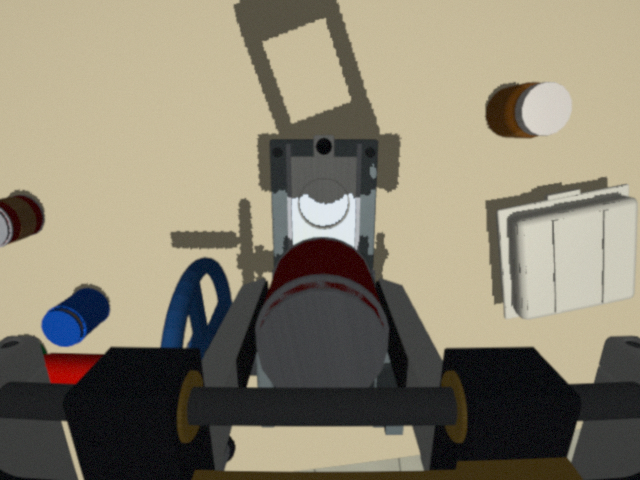

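The lid of the held tin spans columns 258–388 around column 323, with its near arc at about row 287. The nest is visible at (324,203), so I'll check the tin's offset along tool x.

```bash
python3 - <<'E'
from h import *
m=np.load("mw3.npy",allow_pickle=True).item();im=cv2.imread("pics/w3.png");s=arm.state();t=s["tcp_pos"]
q=s["orientation"];X=Rn.from_quat(np.r_[q[1:],q[0]]).apply([1,0,0])
g=cv2.GaussianBlur(cv2.cvtColor(im,cv2.COLOR_BGR2GRAY),(1,5),0)
print("col322 rows 262..312",g[262:312,322].tolist())
for dx in(-.003,0,.003):
    c=t+X*dx
    print(dx,*[np.round(proj(m,c+X*r+[0,0,z-.0173])[1],1) for r,z in((.026,.067),(.028,.058),(.028,.0))], "cols",[np.round(proj(m,c+[0.0,sg*.026,.0497])[0],1) for sg in(1,-1)])
print("nest pix",proj(m,(.511,.18,.035)),proj(m,np.array([.511,.18,.035])+X*.0297),proj(m,np.array([.511,.18,.035])-X*.0297))
print("col",g[172:240,322].tolist(),X)
b=im[262:312:2,322].tolist();print(b)
E
```

```text
col322 rows 262..312 [16, 15, 16, 17, 17, 18, 18, 18, 17, 18, 23, 32, 44, 53, 60, 64, 65, 64, 61, 59, 59, 59, 58, 58, 57, 56, 56, 58, 61, 64, 67, 67, 67, 66, 66, 66, 67, 68, 68, 68, 67, 68, 68, 67, 66, 66, 66, 66, 67, 67]
-0.003 295.7 281.6 240.5 cols [np.float64(386.1), np.float64(257.6)]
0 288.4 274.6 235.3 cols [np.float64(386.5), np.float64(257.3)]
0.003 281.0 267.5 229.9 cols [np.float64(387.0), np.float64(256.9)]
nest pix [323.2366503  202.90368863] [323.32055221 177.89133924] [323.1550068  227.04368596]
col [91, 93, 93, 93, 91, 88, 85, 85, 87, 89, 89, 89, 89, 88, 88, 88, 89, 89, 89, 88, 88, 88, 88, 88, 88, 88, 87, 87, 90, 104, 134, 175, 208, 225, 229, 229, 229, 229, 229, 229, 229, 229, 230, 230, 230, 230, 231, 230, 229, 229, 228, 225, 211, 181, 148, 138, 158, 189, 214, 226, 229, 229, 225, 210, 173, 117, 66, 36] [-9.86085133e-01  1.66238490e-01  9.35590054e-04]
[[0, 0, 41], [5, 11, 44], [14, 11, 48], [5, 8, 47], [3, 4, 44], [16, 7, 47], [44, 42, 53], [66, 62, 62], [69, 67, 65], [63, 61, 65], [59, 58, 61], [53, 55, 61], [57, 57, 62], [53, 54, 59], [62, 59, 58], [68, 65, 64], [66, 65, 64], [69, 67, 65], [69, 67, 64], [72, 71, 69], [68, 66, 66], [72, 72, 69], [65, 66, 63], [69, 66, 66], [66, 67, 64]]
```

Rim and nest both line up with the prediction, with the tin centred to within 1 mm. Descend.

Emit:
step_arm([
  [[0, 0.15, 2], [0, 0, 0], 150],
  [[0, 0.15, 5], [0, 0, 0], 150],
  [[0, 0.15, 9], [0, 0, 0], 150],
  [[0, 0.15, 13], [0, 0, 0], 150],
  [[0, 0.15, 17], [0, 0, 0], 150],
  [[0, 0.15, 20], [0, 0, 0], 150],
  [[0, 0.15, 22], [0, 0, 0], 150],
  [[0, 0.15, 23.2], [0, 0, 0], 150],
  [[0, 0.15, 23.6], [0, 0, 0], 150],
  [[0, 0.15, 23.6], [0, 0, 0], 150],
  [[0, 0.15, 23.6], [0, 0, 0], 150],
])

```text
t: 8.45
tcp_pos: [0.5127, 0.1811, 0.0619]
orientation: [0.001, 0.083, 0.997, 0.0]
force: [0.5, -0.7, -3.4]
gripper_width: 0.0557
```

```bash
python3 - <<'E'
from h import *
to((.511,.18,.0443),80.5)
E
```

```text
shift [ 0.16 -0.14  1.76] turn [ 0.05  0.15 -0.04] t 8.45 tcp [0.5127 0.1811 0.0619] F [ 0.5 -0.7 -3.4] w 0.0557
```

Emit:
step_arm([
  [[0.16, -0.12, 0], [0, 0, 0], 150],
  [[0.16, -0.12, 0.4], [0, 0, 0], 150],
  [[0.16, -0.12, 0.7], [0, 0, 0], 150],
  [[0.16, -0.12, 0.9], [0, 0, 0], 150],
  [[0.16, -0.12, 1.1], [0, 0, 0], 150],
  [[0.16, -0.12, 1.3], [0, 0, 0], 150],
  [[0.16, -0.12, 1.45], [0, 0, 0], 150],
  [[0.16, -0.12, 1.6], [0, 0, 0], 150],
  [[0.16, -0.12, 1.7], [0, 0, 0], 150],
  [[0.16, -0.12, 1.7], [0, 0, 0], 150],
])

```text
t: 9.45
tcp_pos: [0.5099, 0.1802, 0.0443]
orientation: [0.0, 0.083, 0.997, -0.0]
force: [-2.8, -0.6, 3.6]
gripper_width: 0.0559
```

```bash
python3 - <<'E'
from h import *
to((.511,.18,.0443),80.5)
E
```

```text
shift [-0.11 -0.01  0.  ] turn [-0.01  0.03 -0.01] t 9.45 tcp [0.5099 0.1802 0.0443] F [-2.8 -0.6  3.6] w 0.0559
```

Emit:
step_arm([
  [[0, 0, 0.05], [0, 0, 0], 120],
  [[0, 0, 0.05], [0, 0, 0], 60],
  [[0, 0, 0.05], [0, 0, 0], 0],
  [[0, 0, 0.05], [0, 0, 0], 0],
  [[0, 0, 0.05], [0, 0, 0], 0],
  [[0, 0, -3], [0, 0, 0], 0],
  [[0, 0, -7], [0, 0, 0], 0],
  [[0, 0, -11], [0, 0, 0], 0],
  [[2, 0, -15], [0, 0, 0], 0],
  [[6, 0, -15], [0, 0, 0], 0],
  [[11, 0, -15], [0, 0, 0], 255],
  [[13, 0, -15], [0, 0, 0], 255],
  [[13, 0, -15], [0, 0, 0], 255],
  [[13, 0, -15], [0, 0, 0], 255],
])

```text
t: 10.85
tcp_pos: [0.3818, 0.2019, 0.1938]
orientation: [0.001, 0.083, 0.997, 0.0]
force: [-0.4, 0.8, 0.5]
gripper_width: 0.0658
```

```bash
python3 - <<'E'
from h import *
m=arm.camera_model("wrist");im=save("wrist","pics/w4.png");np.save("mw4.npy",m,allow_pickle=True)
to((.42,.195,.05),80.5)
nest=np.array([.511,.18,.027]);X=np.array([.986,-.165,0])
for nm,P in(("lid",nest+[0,0,.067]),("lidF",nest+[0,0,.067]-.026*X),("rimF",nest+[0,0,.058]-.028*X),("plateF",nest+[0,0,.008]-.028*X),("knob",nest+[0,0,.037]-.068*X)):print(nm,proj(m,P))
E
```

```text
shift [-3.8  -0.06 14.38] turn [ 0.02  0.08 -0.02] t 10.9 tcp [0.3824 0.2018 0.1938] F [ 0.4  1.  -0.6] w 0.0614
lid [321.49697182 382.28112302]
lidF [321.53272976 357.05941132]
rimF [321.53566584 349.21138495]
plateF [321.53621917 321.47124021]
knob [321.59008234 297.75329367]
```

View pics/w4.png

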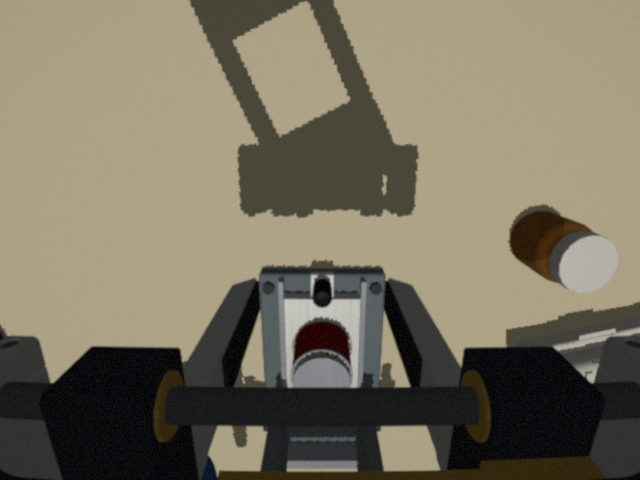

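The tin stands upright in the nest, with its lid around (322,367), and the knob is at (322,293) in front. Before pushing I'll check how far forward the cheeks reach.

```bash
python3 - <<'E'
from h import *
m=np.load("mw1.npy",allow_pickle=True).item();X=np.array([.986,-.165,0]);Y=np.array([.165,.986,0])
n=np.array([.511,.18,0]);
for d in(.10,.12):
    o=n+d*X
    for cx in(-.03,-.04,-.05,-.06):
        print(d,cx,[np.round(proj(m,o+cx*X-.05*Y+[0,0,z])).tolist() for z in(.019,.223)])
im=cv2.imread("pics/w1.png")[180:460,230:440];cv2.imwrite("pics/c2.png",cv2.resize(im,None,fx=2.1,fy=2.1,interpolation=cv2.INTER_CUBIC))
E
```

```text
0.1 -0.03 [[297.0, 290.0], [284.0, 378.0]]
0.1 -0.04 [[297.0, 283.0], [284.0, 369.0]]
0.1 -0.05 [[298.0, 277.0], [284.0, 360.0]]
0.1 -0.06 [[298.0, 270.0], [284.0, 351.0]]
0.12 -0.03 [[297.0, 302.0], [284.0, 396.0]]
0.12 -0.04 [[297.0, 296.0], [284.0, 387.0]]
0.12 -0.05 [[297.0, 290.0], [284.0, 378.0]]
0.12 -0.06 [[297.0, 283.0], [284.0, 369.0]]
```

View pics/c2.png

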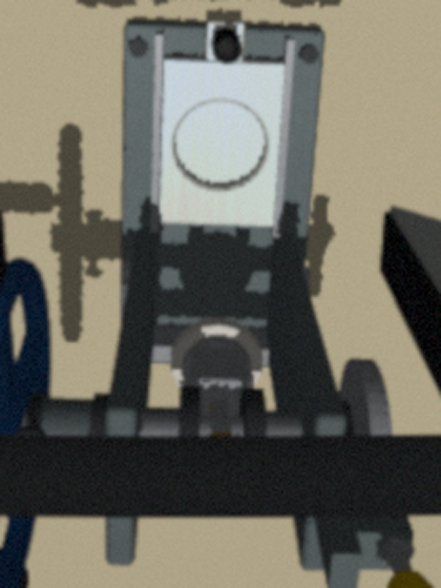

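Cheek fronts are roughly 30–50 mm in front of the axis, so I'll tilt the tool 15° to keep the body back while pushing.

Emit:
step_arm([
  [[-2.4, 0, 3], [0, -8, 0], 255],
  [[-2.4, 0, 8], [0, -15, 0], 255],
  [[-2.4, 0, 12], [0, -15, 0], 255],
  [[-2.4, 0, 14.5], [0, -15, 0], 255],
  [[-2.4, 0, 15.0], [0, -15, 0], 255],
  [[-2.4, 0, 15.0], [0, -15, 0], 255],
  [[-2.4, 0, 15.0], [0, -15, 0], 255],
])

```text
t: 11.6
tcp_pos: [0.4074, 0.1983, 0.0451]
orientation: [0.132, 0.083, 0.988, -0.01]
force: [-0.3, 0.1, -0.3]
gripper_width: 0.005
```

```bash
python3 - <<'E'
from h import *
to((.444,.1912,.044));to(np.array([.444,.1912,.044])+.1*np.array([.986,-.165,0]))
E
```

```text
shift [-3.57 -0.1   1.08] turn [0. 0. 0.] t 11.6 tcp [0.4074 0.1983 0.0451] F [-0.3  0.1 -0.3] w 0.005
shift [-13.22  -0.09   3.69] turn [0. 0. 0.] t 11.6 tcp [0.4074 0.1983 0.0451] F [-0.3  0.1 -0.3] w 0.005
```

Emit:
step_arm([
  [[-0.8, -0.1, 0.3], [0, 0, 0], 255],
  [[-1.45, -0.1, 0.45], [0, 0, 0], 255],
  [[-1.8, -0.1, 0.55], [0, 0, 0], 255],
  [[-2.1, -0.1, 0.65], [0, 0, 0], 255],
  [[-2.5, -0.1, 0.75], [0, 0, 0], 255],
  [[-2.9, -0.1, 0.85], [0, 0, 0], 255],
  [[-3.4, -0.1, 1.0], [0, 0, 0], 255],
  [[-3.9, -0.1, 1.15], [0, 0, 0], 255],
  [[-4.4, -0.1, 1.3], [0, 0, 0], 255],
  [[-4.9, -0.1, 1.4], [0, 0, 0], 255],
  [[-5.4, -0.1, 1.55], [0, 0, 0], 255],
  [[-5.9, -0.1, 1.7], [0, 0, 0], 255],
  [[-6.4, -0.1, 1.8], [0, 0, 0], 255],
  [[-6.9, -0.1, 1.95], [0, 0, 0], 255],
  [[-7.4, -0.1, 2.1], [0, 0, 0], 255],
  [[-7.9, -0.1, 2.2], [0, 0, 0], 255],
  [[-8.4, -0.1, 2.35], [0, 0, 0], 255],
  [[-8.9, -0.1, 2.5], [0, 0, 0], 255],
  [[-9.4, -0.1, 2.6], [0, 0, 0], 255],
  [[-9.4, -0.1, 2.6], [0, 0, 0], 255],
])

```text
t: 13.6
tcp_pos: [0.5022, 0.1805, 0.0429]
orientation: [0.131, 0.082, 0.988, -0.011]
force: [-0.9, 0.0, -0.4]
gripper_width: 0.0003
```

```bash
python3 - <<'E'
from h import *
d,w=to(np.array([.444,.1912,.044])+.1*np.array([.986,-.165,0])); s=arm.state(); print((s["tcp_pos"][:2]-[.511,.18])@[.986,-.165])
E
```

```text
shift [-3.97  0.1   0.96] turn [0. 0. 0.] t 13.6 tcp [0.5022 0.1805 0.0429] F [-0.9  0.  -0.4] w 0.0003
-0.008784193836251399
```

Emit:
step_arm([
  [[-0.4, 0, 0.1], [0, 0, 0], 255],
  [[-0.8, 0, 0.2], [0, 0, 0], 255],
  [[-1.2, 0, 0.3], [0, 0, 0], 255],
  [[-1.5, 0, 0.4], [0, 0, 0], 255],
  [[-1.8, 0, 0.5], [0, 0, 0], 255],
  [[-2.0, 0, 0.55], [0, 0, 0], 255],
])

```text
t: 14.2
tcp_pos: [0.522, 0.1772, 0.0427]
orientation: [0.13, 0.082, 0.988, -0.011]
force: [-2.6, -0.1, 1.4]
gripper_width: 0.0004
```

Emit:
step_arm([
  [[-0.1, 0, 0.03], [0, 0, 0], 255],
  [[-0.2, 0, 0.05], [0, 0, 0], 255],
  [[-0.3, 0, 0.08], [0, 0, 0], 255],
  [[-0.4, 0, 0.1], [0, 0, 0], 255],
])

```text
t: 14.6
tcp_pos: [0.5256, 0.1766, 0.0426]
orientation: [0.13, 0.082, 0.988, -0.011]
force: [-2.5, 0.5, 1.5]
gripper_width: 0.0003
```

Emit:
step_arm([
  [[-0.15, 0, 0.04], [0, 0, 0], 255],
  [[-0.3, 0, 0.08], [0, 0, 0], 255],
  [[-0.45, 0, 0.12], [0, 0, 0], 255],
  [[-0.6, 0, 0.16], [0, 0, 0], 255],
])

```text
t: 15.0
tcp_pos: [0.5315, 0.1756, 0.0425]
orientation: [0.13, 0.082, 0.988, -0.011]
force: [-5.9, 1.9, 3.5]
gripper_width: 0.0007
```

Emit:
step_arm([
  [[-0.15, 0, 0.04], [0, 0, 0], 255],
  [[-0.3, 0, 0.08], [0, 0, 0], 255],
  [[-0.4, 0, 0.11], [0, 0, 0], 255],
])

```text
t: 15.3
tcp_pos: [0.5321, 0.1755, 0.0415]
orientation: [0.126, 0.083, 0.988, -0.011]
force: [-15.0, 3.3, 12.4]
gripper_width: 0.0005
```

Emit:
step_arm([
  [[-0.15, 0, 0.04], [0, 0, 0], 255],
  [[-0.3, 0, 0.08], [0, 0, 0], 255],
  [[-0.4, 0, 0.11], [0, 0, 0], 255],
])

```text
t: 15.6
tcp_pos: [0.5324, 0.1753, 0.0404]
orientation: [0.123, 0.083, 0.989, -0.011]
force: [-24.2, 7.0, 19.4]
gripper_width: 0.0003
```

The slide is home: its motion stopped and the force rose to 24 N. Back off, rise, straighten.

Emit:
step_arm([
  [[1.0, 0, -0.3], [0, 0, 0], 255],
  [[3.0, 0, -0.8], [0, 0, 0], 255],
  [[6.0, 0, -3], [0, 5, 0], 255],
  [[8.0, 0, -7], [0, 10, 0], 255],
  [[8.0, 0, -12], [0, 15, 0], 255],
  [[8.0, 0, -17], [0, 15, 0], 255],
  [[8.0, 0, -22], [0, 15, 0], 100],
  [[8.0, 0, -26], [0, 15, 0], 100],
  [[8.0, 0, -26], [0, 15, 0], 100],
])

```text
t: 16.5
tcp_pos: [0.4014, 0.1994, 0.2805]
orientation: [0.008, 0.083, 0.997, 0.003]
force: [2.0, -0.4, 0.7]
gripper_width: 0.0208
```

```bash
python3 - <<'E'
from h import *
print(np.round(arm.state()["joint_positions"],3))
to((.53,.0,.38),-9.5);to((.53,.0,.38),170.5)
M=np.load("m.npy",allow_pickle=True).item()
a=save("top","pics/t5.png");b=save("scene","pics/s5.png")
a=a[195:305,235:365];b=b[200:340,280:420]
c=np.hstack([cv2.resize(a,(390,330)),cv2.resize(b,(330,330))]);cv2.imwrite("pics/c5.png",c[:,:,::-1])
E
```

```text
[ 0.268 -0.136  1.741 -0.     1.52  -1.137]
shift [-16.12 -17.48  -9.82] turn [ 0.98  0.39 90.01] t 16.5 tcp [0.4014 0.1994 0.2805] F [ 2.  -0.4  0.7] w 0.0208
shift [-16.12 -17.48  -9.82] turn [ -0.39   0.98 -89.98] t 16.5 tcp [0.4014 0.1994 0.2805] F [ 2.  -0.4  0.7] w 0.0208
```

View pics/c5.png

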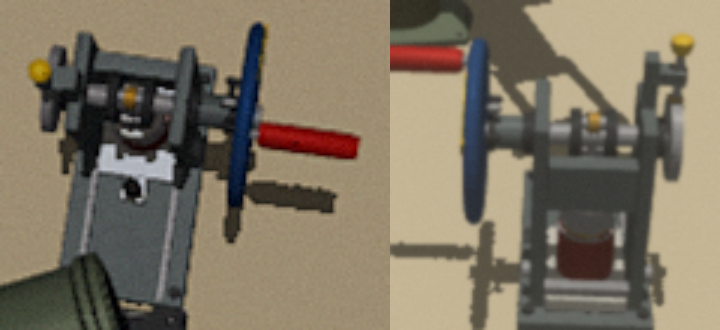

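The slide is fully in: its knob sits near the cheeks in the top crop at (132,187), and the red tin stands under the ram in the scene crop at (585,245). The handle runs from (260,135) to (357,148) in the top crop. Moving above the handle, turned by 90°.

Emit:
step_arm([
  [[0, 0, -5], [0, 0, 8], 100],
  [[-2, -2, -9], [0, 0, 16], 100],
  [[-5, -5, -9.8], [0, 0, 24], 100],
  [[-9, -9, -9.8], [0, 0, 32], 100],
  [[-12, -12, -9.8], [0, 0, 40], 100],
  [[-15, -15, -9.8], [0, 0, 48], 100],
  [[-18, -17, -9.8], [0, 0, 56], 100],
  [[-18, -17, -9.8], [0, 0, 64], 100],
  [[-18, -17, -9.8], [0, 0, 72], 100],
  [[-18, -17, -9.8], [0, 0, 80], 100],
  [[-18, -17, -9.8], [0.5, 0.5, 88], 100],
  [[-18, -17, -9.8], [0.98, 0.4, 90], 100],
  [[-18, -17, -9.8], [0.98, 0.4, 90], 100],
])

```text
t: 17.9
tcp_pos: [0.5465, 0.0003, 0.3679]
orientation: [-0.005, 0.763, 0.646, -0.009]
force: [-0.7, -1.0, 0.0]
gripper_width: 0.0572
```

```bash
python3 - <<'E'
from h import *
m=arm.camera_model("wrist");im=save("wrist","pics/w6.png");np.save("mw6.npy",m,allow_pickle=True)
X=np.array([.986,-.165,0]);Y=np.array([.165,.986,0]);sh=np.array([.5875,-.0031,.187])
h=cv2.cvtColor(im,cv2.COLOR_RGB2HSV).astype(int)
k=(((h[...,0]<8)|(h[...,0]>172))&(h[...,1]>150)&(h[...,2]>60)).astype(np.uint8)
n,l,st,c=cv2.connectedComponentsWithStats(k);i=1+np.argmax(st[1:,4]);pts=np.argwhere(l==i)[:,::-1];print(st[i],c[i],cv2.minAreaRect(pts.astype(np.float32)))
W=np.array([onz(m,*p,.250) for p in pts[::5]]);r=cv2.minAreaRect((W[:,:2]*1000).astype(np.float32));print("world mm",r)
p=np.r_[np.array(r[0])/1000,.25]-sh;print("rel shaft press x,y",p@X,p@Y)
for th in(-.25,-.1,0):
    hc=sh+.065*np.array([np.sin(th)*X[0],np.sin(th)*X[1],np.cos(th)]);print(th,[np.round(proj(m,hc+d*Y)).tolist() for d in(-.044,.044)])
to((.57,.0,.38),-9.5)
E
```

```text
[ 333  170   28  108 2750] [345.92363636 222.30145455] ((346.5, 223.5), (107.0, 27.0), 90.0)
world mm ((565.201171875, 3.603771209716797), (90.42070770263672, 21.57023048400879), 80.99977111816406)
rel shaft press x,y -0.02309276678085333 0.0029306117721557517
-0.25 [[353.0, 279.0], [356.0, 175.0]]
-0.1 [[365.0, 280.0], [368.0, 176.0]]
0 [[372.0, 280.0], [377.0, 176.0]]
shift [ 0.34  2.3  -1.22] turn [-1.1   0.38  0.01] t 17.95 tcp [5.465e-01 4.000e-04 3.683e-01] F [ 1.   0.3 -0.2] w 0.0574
```

View pics/w6.png

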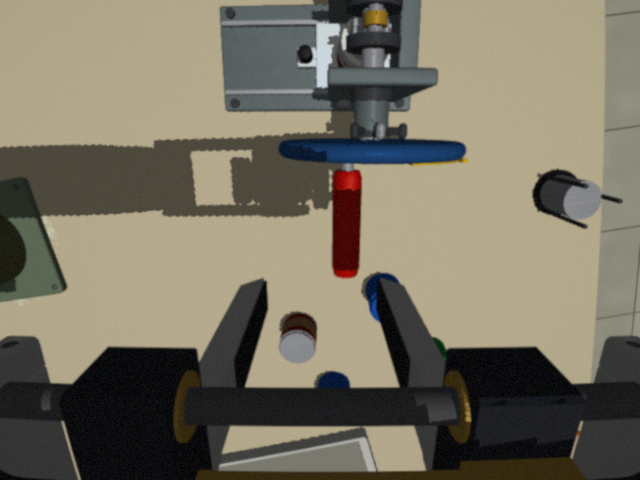

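The handle runs from (347,170) to (345,277). The blue wheel spans columns 279–467 at rows ~140–163. I'll use it to get the axle's position.

```bash
python3 - <<'E'
from h import *
m=np.load("mw6.npy",allow_pickle=True).item();im=cv2.imread("pics/w6.png");h=cv2.cvtColor(im,cv2.COLOR_BGR2HSV).astype(int)
k=((h[...,0]>100)&(h[...,0]<125)&(h[...,1]>120)&(h[...,2]>40)).astype(np.uint8);k[180:]=0
n,l,st,c=cv2.connectedComponentsWithStats(k);i=1+np.argmax(st[1:,4]);x,y,w,hh,_=st[i];print(st[i])
L=np.argwhere(l[:,x:x+3].max(1)==i).mean();R=np.argwhere(l[:,x+w-3:x+w].max(1)==i).mean();print(L,R)
a=onz(m,x,L,.187);b=onz(m,x+w,R,.187);print(a,b,np.linalg.norm(a-b),"mid",(a+b)/2,np.degrees(np.arctan2(*(b-a)[[1,0]])))
for yaw in(-9,-9.5):
    t=np.radians(yaw);X=np.array([np.cos(t),np.sin(t)]);Y=np.array([-X[1],X[0]]);H=np.array([.5652,.0036]);C=((a+b)/2)[:2]
    print("handle rel wheel",(H-C)@X,(H-C)@Y,"origin from wheel",C+.117*Y, "shaft from wheel",C-.05*Y)
    o=np.array([.5315,.1756])+.0847*X;print("origin from slide",o,"shaft",o-.167*Y,(H-o+.167*Y)@X,(H-o+.167*Y)@Y)
E
```

```text
[ 279  139  186   24 3831]
148.0 150.0
[0.51429308 0.07175916 0.187     ] [0.68662461 0.04193352 0.187     ] 0.17489346447290183 mid [0.60045885 0.05684634 0.187     ] -9.818987935132935
handle rel wheel -0.026495187607548452 -0.05810648876211106 origin from wheel [0.61876168 0.17240588] shaft from wheel [0.59263712 0.00746192]
origin from slide [0.6151572 0.16235  ] shaft [ 0.58903265 -0.00259395] -0.02450817493502405 0.002389446889492091
handle rel wheel -0.025987110415121716 -0.058335487440260576 origin from wheel [0.61976942 0.17224176] shaft from wheel [0.59220647 0.00753206]
origin from slide [0.61503839 0.16162047] shaft [ 0.58747544 -0.00308923] -0.02307398702015868 0.00292098085310103
```

```bash
python3 - <<'E'
from h import *
to((.5643,-.0023,.2287),-9.4)
E
```

```text
shift [ 0.12  2.07 13.92] turn [-1.1   0.38 -0.09] t 17.95 tcp [5.465e-01 4.000e-04 3.683e-01] F [ 1.   0.3 -0.2] w 0.0574
```

Emit:
step_arm([
  [[0.1, 2.05, 2], [-1.1, 0.4, 0], 100],
  [[0.1, 2.05, 6], [-1.1, 0.4, 0], 100],
  [[0.1, 2.05, 9], [-1.1, 0.4, 0], 100],
  [[0.1, 2.05, 9], [-1.1, 0.4, 0], 100],
  [[0.1, 2.05, 9], [-1.1, 0.4, 0], 100],
])

```text
t: 18.45
tcp_pos: [0.5653, -0.0021, 0.28]
orientation: [0.001, 0.763, 0.646, 0.001]
force: [0.2, -0.0, 0.3]
gripper_width: 0.057
```

```bash
python3 - <<'E'
from h import *
to((.5643,-.0023,.2287),-9.4)
E
```

```text
shift [-0.03 -0.11  5.13] turn [ 0.12 -0.03 -0.1 ] t 18.45 tcp [ 0.5653 -0.0021  0.28  ] F [ 0.2 -0.   0.3] w 0.057
```

Emit:
step_arm([
  [[0, -0.1, 2.5], [0, 0, 0], 100],
  [[0, -0.1, 4.5], [0, 0, 0], 100],
  [[0, -0.1, 5.1], [0, 0, 0], 100],
  [[0, -0.1, 5.1], [0, 0, 0], 130],
  [[0, -0.1, 5.1], [0, 0, 0], 160],
  [[0, -0.1, 5.1], [0, 0, 0], 190],
  [[0, -0.1, 5.1], [0, 0, 0], 220],
  [[0, -0.1, 5.1], [0, 0, 0], 220],
  [[0, -0.1, 5.1], [0, 0, 0], 220],
], force=25)

```text
t: 19.35
tcp_pos: [0.565, -0.0019, 0.2306]
orientation: [0.002, 0.763, 0.646, 0.002]
force: [-1.8, -0.1, 3.3]
gripper_width: 0.0234
```

```bash
python3 - <<'E'
from h import *
to((.5643,-.0023,.2287),-9.4);print(arm.state()["wrist_torque"])
M=np.load("m.npy",allow_pickle=True).item()
a=save("top","pics/t7.png");b=save("scene","pics/s7.png")
h=cv2.cvtColor(b[195:225,370:420],cv2.COLOR_RGB2HSV).astype(int)
k=((h[...,0]>18)&(h[...,0]<32)&(h[...,1]>170)&(h[...,2]>110));p=np.argwhere(k);print(p.mean(0)[::-1]+[370,195],len(p))
E
```

```text
shift [-0.05 -0.06  0.19] turn [ 0.26 -0.03 -0.11] t 19.35 tcp [ 0.565  -0.0019  0.2306] F [-1.8 -0.1  3.3] w 0.0234
[ 0.03407975  0.39614622 -0.03445522]
[403.75       216.96428571] 28
```

The handle is gripped (23.4 mm) about 20° before top. I'll tabulate the circle increments.

```bash
cat > c.py <<'E'
import sys,numpy as np
a,step,per,n=map(float,sys.argv[1:5])
r=6.5
f=np.radians
for i in range(int(n)):
    s=a+i*per*step
    print(round(s),"->",round(s+per*step),[[[0,round(r*(np.sin(f(p))-np.sin(f(s))),2),round(-r*(np.cos(f(p))-np.cos(f(s))),2)],[0,0,0],220] for p in s+step*np.arange(1,int(per)+1)])
E
python3 c.py -20 3 2 8
```

```text
-20 -> -14 [[[0, np.float64(0.32), np.float64(-0.11)], [0, 0, 0], 220], [[0, np.float64(0.65), np.float64(-0.2)], [0, 0, 0], 220]]
-14 -> -8 [[[0, np.float64(0.33), np.float64(-0.07)], [0, 0, 0], 220], [[0, np.float64(0.67), np.float64(-0.13)], [0, 0, 0], 220]]
-8 -> -2 [[[0, np.float64(0.34), np.float64(-0.04)], [0, 0, 0], 220], [[0, np.float64(0.68), np.float64(-0.06)], [0, 0, 0], 220]]
-2 -> 4 [[[0, np.float64(0.34), np.float64(-0.0)], [0, 0, 0], 220], [[0, np.float64(0.68), np.float64(0.01)], [0, 0, 0], 220]]
4 -> 10 [[[0, np.float64(0.34), np.float64(0.03)], [0, 0, 0], 220], [[0, np.float64(0.68), np.float64(0.08)], [0, 0, 0], 220]]
10 -> 16 [[[0, np.float64(0.33), np.float64(0.07)], [0, 0, 0], 220], [[0, np.float64(0.66), np.float64(0.15)], [0, 0, 0], 220]]
16 -> 22 [[[0, np.float64(0.32), np.float64(0.1)], [0, 0, 0], 220], [[0, np.float64(0.64), np.float64(0.22)], [0, 0, 0], 220]]
22 -> 28 [[[0, np.float64(0.31), np.float64(0.14)], [0, 0, 0], 220], [[0, np.float64(0.62), np.float64(0.29)], [0, 0, 0], 220]]
```

Emit:
step_arm([
  [[0, 0.32, -0.11], [0, 0, 0], 220],
  [[0, 0.65, -0.2], [0, 0, 0], 220],
])

```text
t: 19.65
tcp_pos: [0.5712, -0.003, 0.2326]
orientation: [0.001, 0.763, 0.646, 0.001]
force: [-3.0, 0.6, 5.8]
gripper_width: 0.0233
```

Emit:
step_arm([
  [[0, 0.33, -0.07], [0, 0, 0], 220],
  [[0, 0.67, -0.13], [0, 0, 0], 220],
])

```text
t: 19.85
tcp_pos: [0.5784, -0.0042, 0.2341]
orientation: [0.002, 0.763, 0.646, 0.002]
force: [-2.5, 0.1, 5.4]
gripper_width: 0.0235
```

Emit:
step_arm([
  [[0, 0.34, -0.04], [0, 0, 0], 220],
  [[0, 0.68, -0.06], [0, 0, 0], 220],
])

```text
t: 20.05
tcp_pos: [0.5854, -0.0054, 0.2347]
orientation: [0.002, 0.763, 0.646, 0.002]
force: [-1.7, 0.1, 4.9]
gripper_width: 0.0232
```

Emit:
step_arm([
  [[0, 0.34, 0], [0, 0, 0], 220],
  [[0, 0.68, 0.01], [0, 0, 0], 220],
])

```text
t: 20.25
tcp_pos: [0.5922, -0.0065, 0.2345]
orientation: [0.002, 0.763, 0.646, 0.002]
force: [-1.0, -0.1, 4.8]
gripper_width: 0.0233
```

Emit:
step_arm([
  [[0, 0.34, 0], [0, 0, 0], 220],
  [[0, 0.68, 0.0], [0, 0, 0], 220],
])

```text
t: 20.45
tcp_pos: [0.5985, -0.0075, 0.2337]
orientation: [0.002, 0.763, 0.646, 0.002]
force: [0.2, -0.0, 3.6]
gripper_width: 0.0233
```

Emit:
step_arm([
  [[0, 0.33, 0.07], [0, 0, 0], 220],
  [[0, 0.66, 0.15], [0, 0, 0], 220],
])

```text
t: 20.65
tcp_pos: [0.605, -0.0086, 0.2322]
orientation: [0.002, 0.763, 0.646, 0.002]
force: [-0.2, -0.3, 3.6]
gripper_width: 0.0235
```

Emit:
step_arm([
  [[0, 0.32, 0.1], [0, 0, 0], 220],
  [[0, 0.64, 0.22], [0, 0, 0], 220],
])

```text
t: 20.85
tcp_pos: [0.611, -0.0097, 0.2301]
orientation: [0.001, 0.763, 0.646, 0.001]
force: [-2.2, -0.1, 7.2]
gripper_width: 0.0229
```

Emit:
step_arm([
  [[0, 0.31, 0.14], [0, 0, 0], 220],
  [[0, 0.62, 0.29], [0, 0, 0], 220],
])

```text
t: 21.05
tcp_pos: [0.6148, -0.0103, 0.2284]
orientation: [-0.001, 0.763, 0.646, -0.0]
force: [-10.4, 0.8, 16.7]
gripper_width: 0.0232
```

```bash
python3 c.py 28 3 2 5 | sed 's/np.float64//g'
```

```text
28 -> 34 [[[0, (0.3), (0.17)], [0, 0, 0], 220], [[0, (0.58), (0.35)], [0, 0, 0], 220]]
34 -> 40 [[[0, (0.28), (0.2)], [0, 0, 0], 220], [[0, (0.54), (0.41)], [0, 0, 0], 220]]
40 -> 46 [[[0, (0.25), (0.23)], [0, 0, 0], 220], [[0, (0.5), (0.46)], [0, 0, 0], 220]]
46 -> 52 [[[0, (0.23), (0.25)], [0, 0, 0], 220], [[0, (0.45), (0.51)], [0, 0, 0], 220]]
52 -> 58 [[[0, (0.2), (0.27)], [0, 0, 0], 220], [[0, (0.39), (0.56)], [0, 0, 0], 220]]
```

The dog touched at about x = 0.612. Fit the circle from the positions so far.

```bash
cat > fit.py <<'E'
import numpy as np
from scipy.optimize import least_squares
P=np.array([[.565,-.0019,.2306],[.5712,-.003,.2326],[.5784,-.0042,.2341],[.5854,-.0054,.2347],[.5922,-.0065,.2345],[.5985,-.0075,.2337],[.605,-.0086,.2322],[.611,-.0097,.2301],[.6148,-.0103,.2284]])
X=np.array([np.cos(np.radians(-9.4)),np.sin(np.radians(-9.4))])
q=np.c_[P[:,:2]@X,P[:,2]+.0188]
f=least_squares(lambda c:np.hypot(*(q-c).T)-.065,[q[3,0],.187]);print(f.x,f.fun*1000)
print(np.degrees(np.arctan2(q[:,0]-f.x[0],q[:,1]-f.x[1])))
E
python3 fit.py
```

```text
[0.58036384 0.18850026] [-0.02801385 -0.01155253  0.03176086  0.02875923 -0.01179114 -0.00606208
  0.01717899 -0.00078849 -0.02303998]
[-20.39325237 -14.56560524  -7.99453533  -1.71178911   4.36461682
  10.0344363   15.99611372  21.68365257  25.39227347]
```

```bash
(python3 c.py 28 3 12 1;python3 c.py 64 4 15 5) | sed 's/np.float64(\([^)]*\))/\1/g'
```

```text
28 -> 64 [[[0, 0.3, 0.17], [0, 0, 0], 220], [[0, 0.58, 0.35], [0, 0, 0], 220], [[0, 0.86, 0.55], [0, 0, 0], 220], [[0, 1.13, 0.76], [0, 0, 0], 220], [[0, 1.38, 0.99], [0, 0, 0], 220], [[0, 1.62, 1.22], [0, 0, 0], 220], [[0, 1.85, 1.47], [0, 0, 0], 220], [[0, 2.07, 1.74], [0, 0, 0], 220], [[0, 2.27, 2.01], [0, 0, 0], 220], [[0, 2.46, 2.29], [0, 0, 0], 220], [[0, 2.63, 2.59], [0, 0, 0], 220], [[0, 2.79, 2.89], [0, 0, 0], 220]]
64 -> 124 [[[0, 0.18, 0.41], [0, 0, 0], 220], [[0, 0.34, 0.84], [0, 0, 0], 220], [[0, 0.46, 1.28], [0, 0, 0], 220], [[0, 0.56, 1.72], [0, 0, 0], 220], [[0, 0.62, 2.17], [0, 0, 0], 220], [[0, 0.65, 2.62], [0, 0, 0], 220], [[0, 0.65, 3.08], [0, 0, 0], 220], [[0, 0.62, 3.53], [0, 0, 0], 220], [[0, 0.56, 3.98], [0, 0, 0], 220], [[0, 0.46, 4.42], [0, 0, 0], 220], [[0, 0.34, 4.86], [0, 0, 0], 220], [[0, 0.18, 5.28], [0, 0, 0], 220], [[0, -0.0, 5.7], [0, 0, 0], 220], [[0, -0.21, 6.1], [0, 0, 0], 220], [[0, -0.45, 6.48], [0, 0, 0], 220]]
124 -> 184 [[[0, -0.27, 0.37], [0, 0, 0], 220], [[0, -0.56, 0.71], [0, 0, 0], 220], [[0, -0.87, 1.04], [0, 0, 0], 220], [[0, -1.21, 1.3
[... 1386 characters left out ...]
0], 220], [[0, -0.18, -5.28], [0, 0, 0], 220], [[0, -0.0, -5.7], [0, 0, 0], 220], [[0, 0.21, -6.1], [0, 0, 0], 220], [[0, 0.45, -6.48], [0, 0, 0], 220]]
304 -> 364 [[[0, 0.27, -0.37], [0, 0, 0], 220], [[0, 0.56, -0.71], [0, 0, 0], 220], [[0, 0.87, -1.04], [0, 0, 0], 220], [[0, 1.21, -1.34], [0, 0, 0], 220], [[0, 1.57, -1.62], [0, 0, 0], 220], [[0, 1.94, -1.88], [0, 0, 0], 220], [[0, 2.34, -2.1], [0, 0, 0], 220], [[0, 2.74, -2.3], [0, 0, 0], 220], [[0, 3.17, -2.47], [0, 0, 0], 220], [[0, 3.6, -2.61], [0, 0, 0], 220], [[0, 4.04, -2.72], [0, 0, 0], 220], [[0, 4.48, -2.8], [0, 0, 0], 220], [[0, 4.94, -2.85], [0, 0, 0], 220], [[0, 5.39, -2.87], [0, 0, 0], 220], [[0, 5.84, -2.85], [0, 0, 0], 220]]
```

Emit:
step_arm([
  [[0, 0.3, 0.12], [0, 0, 0], 220],
  [[0, 0.58, 0.25], [0, 0, 0], 220],
  [[0, 0.86, 0.45], [0, 0, 0], 220],
  [[0, 1.13, 0.66], [0, 0, 0], 220],
  [[0, 1.38, 0.89], [0, 0, 0], 220],
  [[0, 1.62, 1.12], [0, 0, 0], 220],
  [[0, 1.85, 1.37], [0, 0, 0], 220],
  [[0, 2.07, 1.64], [0, 0, 0], 220],
  [[0, 2.27, 1.91], [0, 0, 0], 220],
  [[0, 2.46, 2.19], [0, 0, 0], 220],
  [[0, 2.63, 2.49], [0, 0, 0], 220],
  [[0, 2.79, 2.79], [0, 0, 0], 220],
], force=30)

```text
t: 22.25
tcp_pos: [0.6444, -0.0153, 0.1996]
orientation: [0.001, 0.763, 0.646, 0.001]
force: [-1.9, -0.8, 6.9]
gripper_width: 0.0232
```

```bash
cat > now.py <<'E'
from h import *
s=arm.state();X=np.array([np.cos(np.radians(-9.4)),np.sin(np.radians(-9.4))]);q=np.array([s["tcp_pos"][:2]@X-.58036,s["tcp_pos"][2]+.0188-.1885])
u=q/np.linalg.norm(q);F=np.array([s["force"][:2]@X,s["force"][2]])
print("t",s["t"],"ang",np.degrees(np.arctan2(*q)),"r",np.linalg.norm(q),"Frad",F@u,"Ftan",F@[u[1],-u[0]],"w",s["gripper_width"])
b=arm.get_image("scene");h=cv2.cvtColor(b[195:225,370:420],cv2.COLOR_RGB2HSV).astype(int)
p=np.argwhere((h[...,0]>18)&(h[...,0]<32)&(h[...,1]>170)&(h[...,2]>110));print("knob",p.mean(0)[::-1]+[370,195],len(p))
E
python3 now.py
```

```text
t 22.25 ang 62.66131168325864 r 0.06510972249706429 Frad 1.6588715116633566 Ftan -6.924853040464495 w 0.0231553697157598
knob [403.96296296 215.85185185] 27
```

The plunger is out (knob 1.1 px up in the scene view) and the tangential drag is 7 N. Continue.

Emit:
step_arm([
  [[0, 0.18, 0.41], [0, 0, 0], 220],
  [[0, 0.34, 0.84], [0, 0, 0], 220],
  [[0, 0.46, 1.28], [0, 0, 0], 220],
  [[0, 0.56, 1.72], [0, 0, 0], 220],
  [[0, 0.62, 2.17], [0, 0, 0], 220],
  [[0, 0.65, 2.62], [0, 0, 0], 220],
  [[0, 0.65, 3.08], [0, 0, 0], 220],
  [[0, 0.62, 3.53], [0, 0, 0], 220],
  [[0, 0.56, 3.98], [0, 0, 0], 220],
  [[0, 0.46, 4.42], [0, 0, 0], 220],
  [[0, 0.34, 4.86], [0, 0, 0], 220],
  [[0, 0.18, 5.28], [0, 0, 0], 220],
  [[0, 0, 5.7], [0, 0, 0], 220],
  [[0, -0.21, 6.1], [0, 0, 0], 220],
  [[0, -0.45, 6.48], [0, 0, 0], 220],
])

```text
t: 23.8
tcp_pos: [0.642, -0.0148, 0.1356]
orientation: [0.003, 0.763, 0.646, 0.003]
force: [1.3, -0.1, 5.5]
gripper_width: 0.0233
```

```bash
python3 now.py
```

```text
t 23.8 ang 121.57915364036838 r 0.06512130560343543 Frad -1.7866235527103786 Ftan -5.39783287928873 w 0.023333894524569423
knob [403.96296296 215.85185185] 27
```

Emit:
step_arm([
  [[0, -0.27, 0.37], [0, 0, 0], 220],
  [[0, -0.56, 0.71], [0, 0, 0], 220],
  [[0, -0.87, 1.04], [0, 0, 0], 220],
  [[0, -1.21, 1.34], [0, 0, 0], 220],
  [[0, -1.57, 1.62], [0, 0, 0], 220],
  [[0, -1.94, 1.88], [0, 0, 0], 220],
  [[0, -2.34, 2.1], [0, 0, 0], 220],
  [[0, -2.74, 2.3], [0, 0, 0], 220],
  [[0, -3.17, 2.47], [0, 0, 0], 220],
  [[0, -3.6, 2.61], [0, 0, 0], 220],
  [[0, -4.04, 2.72], [0, 0, 0], 220],
  [[0, -4.48, 2.8], [0, 0, 0], 220],
  [[0, -4.94, 2.85], [0, 0, 0], 220],
  [[0, -5.39, 2.87], [0, 0, 0], 220],
  [[0, -5.84, 2.85], [0, 0, 0], 220],
])

```text
t: 25.35
tcp_pos: [0.5868, -0.0056, 0.1049]
orientation: [0.005, 0.763, 0.646, 0.005]
force: [13.9, -0.8, -7.7]
gripper_width: 0.0235
```

```bash
python3 now.py
```

```text
t 25.35 ang -179.54143407145915 r 0.06482609147706114 Frad 7.548593626233223 Ftan -13.953803338091172 w 0.023497280303685794
knob [404.         215.85185185] 27
```

Emit:
step_arm([
  [[0, -0.45, 0.02], [0, 0, 0], 220],
  [[0, -0.9, 0.0], [0, 0, 0], 220],
  [[0, -1.34, -0.11], [0, 0, 0], 220],
  [[0, -1.77, -0.25], [0, 0, 0], 220],
  [[0, -2.19, -0.42], [0, 0, 0], 220],
  [[0, -2.6, -0.62], [0, 0, 0], 220],
  [[0, -2.99, -0.85], [0, 0, 0], 220],
  [[0, -3.37, -1.1], [0, 0, 0], 220],
  [[0, -3.72, -1.4], [0, 0, 0], 220],
  [[0, -4.06, -1.7], [0, 0, 0], 220],
  [[0, -4.38, -2.05], [0, 0, 0], 220],
  [[0, -4.67, -2.4], [0, 0, 0], 220],
  [[0, -4.94, -2.77], [0, 0, 0], 220],
  [[0, -5.18, -3.15], [0, 0, 0], 220],
  [[0, -5.39, -3.55], [0, 0, 0], 220],
])

```text
t: 26.9
tcp_pos: [0.5306, 0.0039, 0.1396]
orientation: [0.002, 0.763, 0.646, 0.002]
force: [8.3, -0.8, -4.4]
gripper_width: 0.0233
```

```bash
python3 now.py
```

```text
t 26.9 ang -117.64384196815774 r 0.06489983417893862 Frad -5.35510259903142 Ftan -7.774045577802482 w 0.02328014855088765
knob [403.88888889 215.85185185] 27
```

Emit:
step_arm([
  [[0, -0.13, -0.41], [0, 0, 0], 220],
  [[0, -0.24, -0.84], [0, 0, 0], 220],
  [[0, -0.36, -1.28], [0, 0, 0], 220],
  [[0, -0.46, -1.72], [0, 0, 0], 220],
  [[0, -0.52, -2.17], [0, 0, 0], 220],
  [[0, -0.55, -2.62], [0, 0, 0], 220],
  [[0, -0.55, -3.08], [0, 0, 0], 220],
  [[0, -0.52, -3.53], [0, 0, 0], 220],
  [[0, -0.46, -3.98], [0, 0, 0], 220],
  [[0, -0.36, -4.42], [0, 0, 0], 220],
  [[0, -0.24, -4.86], [0, 0, 0], 220],
  [[0, -0.08, -5.28], [0, 0, 0], 220],
  [[0, 0.1, -5.7], [0, 0, 0], 220],
  [[0, 0.31, -6.1], [0, 0, 0], 220],
  [[0, 0.55, -6.48], [0, 0, 0], 220],
])

```text
t: 28.45
tcp_pos: [0.5328, 0.0035, 0.2041]
orientation: [-0.001, 0.763, 0.646, -0.0]
force: [0.7, -0.5, -8.9]
gripper_width: 0.0232
```

```bash
python3 now.py; python3 c.py 304 3 12 1 | sed 's/np.float64(\([^)]*\))/\1/g';python3 c.py 340 2 3 9 | sed 's/np.float64(\([^)]*\))/\1/g'
```

```text
t 28.45 ang -58.07129047790913 r 0.06512274282929957 Frad -5.3271223521155155 Ftan -7.128540402860485 w 0.023160473541034742
knob [403.86666667 216.        ] 30
304 -> 340 [[[0, 0.2, -0.28], [0, 0, 0], 220], [[0, 0.41, -0.54], [0, 0, 0], 220], [[0, 0.63, -0.8], [0, 0, 0], 220], [[0, 0.87, -1.04], [0, 0, 0], 220], [[0, 1.12, -1.27], [0, 0, 0], 220], [[0, 1.39, -1.49], [0, 0, 0], 220], [[0, 1.66, -1.69], [0, 0, 0], 220], [[0, 1.94, -1.88], [0, 0, 0], 220], [[0, 2.24, -2.05], [0, 0, 0], 220], [[0, 2.54, -2.21], [0, 0, 0], 220], [[0, 2.85, -2.35], [0, 0, 0], 220], [[0, 3.17, -2.47], [0, 0, 0], 220]]
340 -> 346 [[[0, 0.21, -0.07], [0, 0, 0], 220], [[0, 0.43, -0.14], [0, 0, 0], 220], [[0, 0.65, -0.2], [0, 0, 0], 220]]
346 -> 352 [[[0, 0.22, -0.05], [0, 0, 0], 220], [[0, 0.44, -0.09], [0, 0, 0], 220], [[0, 0.67, -0.13], [0, 0, 0], 220]]
352 -> 358 [[[0, 0.23, -0.03], [0, 0, 0], 220], [[0, 0.45, -0.05], [0, 0, 0], 220], [[0, 0.68, -0.06], [0, 0, 0], 220]]
358 -> 364 [[[0, 0.23, -0.0], [0, 0, 0], 220], [[0, 0.45, -0.0], [0, 0, 0], 220], [[0, 0.68, 0.01], [0, 0, 0], 220]]
364 -> 370 [[[0, 0.23, 0.02], [0, 0, 0], 220], [[0, 0.45, 0.05], [0, 0, 0], 220], [[0, 0.68, 0.08], [0, 0, 0], 220]]
370 -> 376 [[[0, 0.22, 0.04], [0, 0, 0], 220], [[0, 0.44, 0.09], [0, 0, 0], 220], [[0, 0.66, 0.15], [0, 0, 0], 220]]
376 -> 382 [[[0, 0.22, 0.07], [0, 0, 0], 220], [[0, 0.43, 0.14], [0, 0, 0], 220], [[0, 0.64, 0.22], [0, 0, 0], 220]]
382 -> 388 [[[0, 0.21, 0.09], [0, 0, 0], 220], [[0, 0.41, 0.18], [0, 0, 0], 220], [[0, 0.62, 0.29], [0, 0, 0], 220]]
388 -> 394 [[[0, 0.2, 0.11], [0, 0, 0], 220], [[0, 0.39, 0.23], [0, 0, 0], 220], [[0, 0.58, 0.35], [0, 0, 0], 220]]
```

Emit:
step_arm([
  [[0, 0.2, -0.2], [0, 0, 0], 220],
  [[0, 0.41, -0.42], [0, 0, 0], 220],
  [[0, 0.63, -0.66], [0, 0, 0], 220],
  [[0, 0.87, -0.89], [0, 0, 0], 220],
  [[0, 1.12, -1.12], [0, 0, 0], 220],
  [[0, 1.39, -1.34], [0, 0, 0], 220],
  [[0, 1.66, -1.54], [0, 0, 0], 220],
  [[0, 1.94, -1.73], [0, 0, 0], 220],
  [[0, 2.24, -1.9], [0, 0, 0], 220],
  [[0, 2.54, -2.06], [0, 0, 0], 220],
  [[0, 2.85, -2.2], [0, 0, 0], 220],
  [[0, 3.17, -2.32], [0, 0, 0], 220],
])

```text
t: 29.7
tcp_pos: [0.564, -0.0018, 0.2303]
orientation: [-0.0, 0.763, 0.646, -0.0]
force: [-7.9, 1.3, -2.2]
gripper_width: 0.0231
```

```bash
python3 now.py
```

```text
t 29.7 ang -21.297711397100123 r 0.06507179557544879 Frad 0.8953706991558597 Ftan -8.241443375601932 w 0.023133286364530915
knob [403.86206897 215.93103448] 29
```

Emit:
step_arm([
  [[0, 0.21, -0.07], [0, 0, 0], 220],
  [[0, 0.43, -0.14], [0, 0, 0], 220],
  [[0, 0.65, -0.2], [0, 0, 0], 220],
])

```text
t: 30.05
tcp_pos: [0.5705, -0.0028, 0.2325]
orientation: [-0.0, 0.763, 0.646, 0.0]
force: [-9.1, 1.2, -1.6]
gripper_width: 0.0228
```

Emit:
step_arm([
  [[0, 0.22, -0.05], [0, 0, 0], 220],
  [[0, 0.44, -0.09], [0, 0, 0], 220],
  [[0, 0.67, -0.13], [0, 0, 0], 220],
])

```text
t: 30.35
tcp_pos: [0.5774, -0.004, 0.234]
orientation: [0.0, 0.763, 0.646, 0.0]
force: [-6.9, 1.3, -2.8]
gripper_width: 0.0231
```

```bash
python3 now.py
```

```text
t 30.35 ang -8.916541186571738 r 0.06510434524468071 Frad -1.6303533698757648 Ftan -7.367192519460216 w 0.02312734899060655
knob [403.92592593 215.85185185] 27
```

Emit:
step_arm([
  [[0, 0.23, -0.03], [0, 0, 0], 220],
  [[0, 0.45, -0.05], [0, 0, 0], 220],
  [[0, 0.68, -0.06], [0, 0, 0], 220],
])

```text
t: 30.7
tcp_pos: [0.5843, -0.0051, 0.2347]
orientation: [0.0, 0.763, 0.646, 0.0]
force: [-7.2, 1.9, -1.8]
gripper_width: 0.0229
```

```bash
python3 now.py
```

```text
t 30.7 ang -2.6618018676756305 r 0.06511822081718331 Frad -1.4270405989430466 Ftan -7.4512431168294375 w 0.022868776059406813
knob [403.96153846 215.76923077] 26
```

Emit:
step_arm([
  [[0, 0.23, 0], [0, 0, 0], 220],
  [[0, 0.45, 0], [0, 0, 0], 220],
  [[0, 0.68, 0.01], [0, 0, 0], 220],
])

```text
t: 31.05
tcp_pos: [0.5909, -0.0063, 0.2347]
orientation: [0.0, 0.763, 0.646, 0.0]
force: [-6.2, -0.4, -2.3]
gripper_width: 0.0232
```

```bash
python3 now.py
```

```text
t 31.05 ang 3.1517497303951867 r 0.06510415403167238 Frad -2.6451889234549504 Ftan -5.954368958591651 w 0.023212181057017365
knob [403.76666667 216.        ] 30
```

Emit:
step_arm([
  [[0, 0.23, 0.02], [0, 0, 0], 220],
  [[0, 0.45, 0.05], [0, 0, 0], 220],
])

```text
t: 31.3
tcp_pos: [0.5955, -0.007, 0.2343]
orientation: [0.0, 0.763, 0.646, 0.0]
force: [-7.8, 1.1, -1.2]
gripper_width: 0.0233
```

```bash
python3 now.py
```

```text
t 31.3 ang 7.316868393244659 r 0.0651387995289201 Frad -2.173018989327688 Ftan -7.689086490818656 w 0.023301943814025092
knob [403.96153846 215.76923077] 26
```

Emit:
step_arm([
  [[0, 0.12, 0.02], [0, 0, 0], 220],
  [[0, 0.23, 0.03], [0, 0, 0], 220],
])

```text
t: 31.55
tcp_pos: [0.5977, -0.0074, 0.2339]
orientation: [0.0, 0.763, 0.646, 0.0]
force: [-6.8, 0.4, -1.9]
gripper_width: 0.0236
```

```bash
python3 now.py
```

```text
t 31.55 ang 9.278358257464333 r 0.06510064443319333 Frad -2.953593331681227 Ftan -6.414239104030594 w 0.023583496167175685
knob [404.03703704 215.85185185] 27
```

Emit:
step_arm([
  [[0, 0.12, 0.02], [0, 0, 0], 220],
  [[0, 0.22, 0.04], [0, 0, 0], 220],
])

```text
t: 31.8
tcp_pos: [0.6, -0.0078, 0.2336]
orientation: [0.001, 0.763, 0.646, 0.001]
force: [-5.9, 0.2, -2.5]
gripper_width: 0.023
```

```bash
python3 now.py
```

```text
t 31.8 ang 11.42880515199791 r 0.06514468206959523 Frad -3.6394993955139183 Ftan -5.261843970151726 w 0.023009094824801613
knob [403.96296296 215.85185185] 27
```

Emit:
step_arm([
  [[0, 0.11, 0.02], [0, 0, 0], 220],
  [[0, 0.22, 0.05], [0, 0, 0], 220],
])

```text
t: 32.05
tcp_pos: [0.6024, -0.0082, 0.233]
orientation: [0.001, 0.763, 0.646, 0.001]
force: [-6.2, 0.8, -2.9]
gripper_width: 0.023
```

```bash
python3 now.py
```

```text
t 32.05 ang 13.608690565248764 r 0.06514457920289161 Frad -4.292371397218819 Ftan -5.413231765446476 w 0.022960072650415306
knob [403.78571429 215.85714286] 28
```

Emit:
step_arm([
  [[0, 0.11, 0.03], [0, 0, 0], 220],
  [[0, 0.22, 0.07], [0, 0, 0], 220],
])

```text
t: 32.3
tcp_pos: [0.6055, -0.0087, 0.2322]
orientation: [0.002, 0.763, 0.646, 0.001]
force: [-3.1, 1.1, -3.4]
gripper_width: 0.0233
```

```bash
python3 now.py
```

```text
t 32.3 ang 16.4076685464543 r 0.06516271294736019 Frad -4.179063146642257 Ftan -2.1456895141243115 w 0.02334513568901043
knob [403.71428571 216.5       ] 28
```

Emit:
step_arm([
  [[0, 0, 0], [0, 0, 0], 220],
  [[0, 0.05, 0.01], [0, 0, 0], 220],
])

```text
t: 32.55
tcp_pos: [0.6068, -0.009, 0.2317]
orientation: [0.002, 0.763, 0.646, 0.002]
force: [-2.2, 0.1, -1.9]
gripper_width: 0.0231
```

```bash
python3 now.py; python3 now.py
```

```text
t 32.55 ang 17.696312027712995 r 0.06513182487954752 Frad -2.4473372737334222 Ftan -1.5442793937508499 w 0.023132043869510132
knob [403.78571429 216.85714286] 28
t 32.6 ang 17.844787305988195 r 0.06513817550431023 Frad -2.1370525124364117 Ftan -1.146234505698585 w 0.022971076174105348
knob [403.81481481 216.96296296] 27
```

The plunger is back at its baseline (216.96) and the drag is down to 1 N, inside the slack. Let go and rise.

Emit:
step_arm([
  [[0, 0, 0], [0, 0, 0], 190],
  [[0, 0, 0], [0, 0, 0], 150],
  [[0, 0, 0], [0, 0, 0], 110],
  [[0, 0, 0], [0, 0, 0], 110],
  [[0, 0, -1.5], [0, 0, 0], 110],
  [[0, 0, -4], [0, 0, 0], 110],
  [[0, 0, -8], [0, 0, 0], 110],
  [[0, 0, -12], [0, 0, 0], 110],
  [[0, -4, -14], [0, 0, 0], 110],
  [[-3, -8, -14], [0, 0, 0], 110],
  [[-7, -12, -14], [0, 0, 0], 110],
  [[-10, -14, -14], [0, 0, 0], 110],
  [[-10, -14, -14], [0, 0, 0], 110],
])

```text
t: 33.95
tcp_pos: [0.4487, -0.0867, 0.3722]
orientation: [0.003, 0.765, 0.644, 0.002]
force: [0.3, -0.1, -0.8]
gripper_width: 0.0536
```

```bash
python3 now.py; python3 - <<'E'
from h import *
b=save("scene","pics/s9.png")[195:345,290:420];a=save("top","pics/t9.png")[195:305,235:365]
cv2.imwrite("pics/c9.png",np.hstack([cv2.resize(a,(390,330),interpolation=2),cv2.resize(b,(390,450),interpolation=2)[:330]])[:,:,::-1]);print(arm.state()["t"])
E
```

```text
t 33.95 ang -31.38348286115706 r 0.23725212887195718 Frad -0.8340559040938883 Ftan -0.09477366268075207 w 0.053569919845528675
knob [404. 217.] 29
34.1
```

View pics/c9.png

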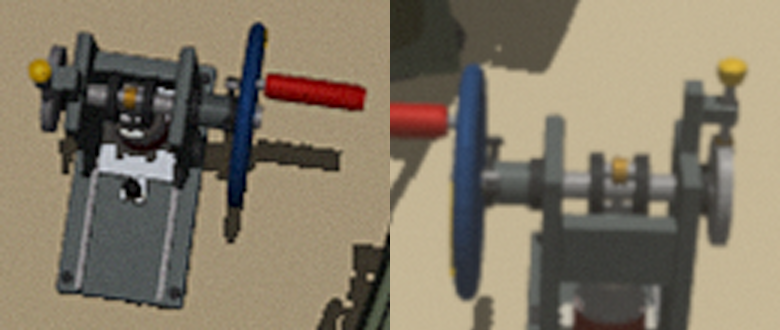

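The plunger knob is down, the handle is just past the top, and the slide is still home. One last look at the lid, before versus after.

```bash
python3 - <<'E'
from h import *
f=lambda n:cv2.resize(cv2.imread(n)[275:335,325:400],None,fx=5,fy=5,interpolation=cv2.INTER_CUBIC)
cv2.imwrite("pics/c10.png",np.hstack([f("pics/s5.png"),f("pics/s9.png")]))
E
```

```text
(no output)
```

View pics/c10.png

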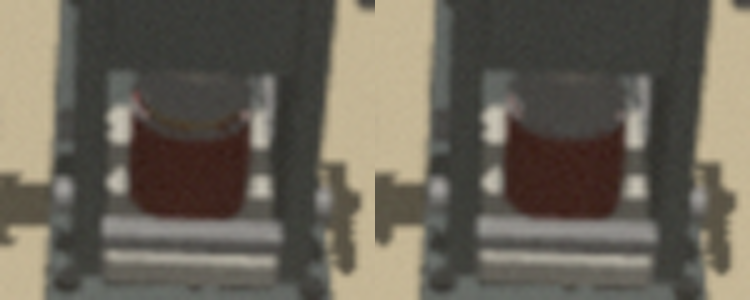

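The brass gap visible before (left) is gone after the stroke (right), so the lid is flush. Handing in.

```bash
python3 -c "
from rig import arm
print(arm.hand_in())"
```

```text
the job is handed in; nothing more can be done
None
```

The spice-rub tin is closed under the ram and the job is handed in, at about 34 s of the 72 s allowed. I set the tin in the nest and let go. Then I pushed the slide in by its knob to the hard stop and turned the wheel through one stroke before releasing the handle.

- **Slide:** it stopped moving as the push force rose to about 24 N along the slide. After the stroke it was still home.
- **Stroke:** the dog took up after about 42° of free play. I stopped at about 378° on the handle's circle (it started at -20°), roughly 4° before the dog would have touched again.
- **Plunger:** in the scene view the plunger knob rose 1.1 px during the stroke. It was back at its starting height at the end and after I let go, and the drag had fallen to about 1 N.
- **Lid:** the brass-coloured gap under the lid is visible before the stroke and gone after it.
- **Other things:** I touched nothing else, but I took no last picture to confirm that the other objects were undisturbed.
- **Disagreement:** the handle started about 20° before top, while the wheel angle was given as at most 0.25 rad (14°). I went by the circle fitted to the handle's own path, which matched to within 0.03 mm.

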